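Reload the drying station

TASK

Reload the drying station, whose blower is running: first switch it off by throwing the dryer's toggle fully over towards its slatted front. Then hang every wire basket by its handle on a hook of its own on the rack, and move every stirring rod from the wooden block into a hole in the dryer's top, right down onto the floor inside. Last, throw the toggle fully back to on. Leave the jar, the wash bottle and the flask where they stand.

Things in the scene. Friction and masses are not known exactly. Their poses are not given: they have to be found in the camera images.
- basket1: Steel wire basket, open on top: 70 mm (its x) by 110 (y) by 55 high, 0.22 kg (0.15 to 0.31). Origin: centre of underside, z up. Rigid grey overhead handle bar, 10 mm thick, along its y, centreline 120 mm up, on two 6 mm upright wires at y = -53 and +53; window under the bar 60 mm high, 100 wide. Two collars 18 mm across, 4 thick, at y = -13 and +13 keep a hook central. May be absent (None).
- basket1_handle (a point): Middle of basket1's handle bar, on its centreline, 120 mm above the basket's underside; axes as the basket's.
- basket2: Steel wire basket, open on top: 70 mm (its x) by 110 (y) by 55 high, 0.22 kg (0.15 to 0.31). Origin: centre of underside, z up. Rigid grey overhead handle bar, 10 mm thick, along its y, centreline 120 mm up, on two 6 mm upright wires at y = -53 and +53; window under the bar 60 mm high, 100 wide. Two collars 18 mm across, 4 thick, at y = -13 and +13 keep a hook central. May be absent (None).
- basket2_handle (a point): Middle of basket2's handle bar, on its centreline, 120 mm above the basket's underside; axes as the basket's.
- basket3: Steel wire basket, open on top: 70 mm (its x) by 110 (y) by 55 high, 0.22 kg (0.15 to 0.31). Origin: centre of underside, z up. Rigid grey overhead handle bar, 10 mm thick, along its y, centreline 120 mm up, on two 6 mm upright wires at y = -53 and +53; window under the bar 60 mm high, 100 wide. Two collars 18 mm across, 4 thick, at y = -13 and +13 keep a hook central. May be absent (None).
- basket3_handle (a point): Middle of basket3's handle bar, on its centreline, 120 mm above the basket's underside; axes as the basket's.
- rack: Fixed rack. Origin on the bench under the middle hook's saddle. Three equal hooks of 8 mm wire at y = -135, 0, +135 mm point along its -x from a 12 mm rail along y at x = +85 mm, centre 275 mm high, on posts 282 mm high at y = -225 and +225. Below the hooks a drip tray, at most 10 mm high, x from -55 to +55 mm.
- hook1 (a point): Saddle of the hook at the rack's -y end: the top of the wire at its lowest place, 266 mm above the bench. A seated handle bar's centreline lies about 5 mm above it. From here the wire runs back to the rail at x = +85 mm and forward to an upturned tip at x = -26 mm whose top is 26 mm higher than this point. Axes as the rack's.
- hook2 (a point): Saddle of the hook in the middle: the top of the wire at its lowest place, 266 mm above the bench. A seated handle bar's centreline lies about 5 mm above it. From here the wire runs back to the rail at x = +85 mm and forward to an upturned tip at x = -26 mm whose top is 26 mm higher than this point. Axes as the rack's.
- hook3 (a point): Saddle of the hook at the rack's +y end: the top of the wire at its lowest place, 266 mm above the bench. A seated handle bar's centreline lies about 5 mm above it. From here the wire runs back to the rail at x = +85 mm and forward to an upturned tip at x = -26 mm whose top is 26 mm higher than this point. Axes as the rack's.
- block: Fixed wooden block 60 mm (x) by 165 mm (y) by 55 mm high with three blind holes, 12 mm wide and 40 mm deep, along its y at -55, 0 and +55 mm. The rods stand in these at the start, leaning slightly. Origin: centre of its underside.
- rod1: Steel stirring rod 160 mm long, 10 mm thick, with a rounded foot; the top 24 mm is a black rubber grip 18 mm thick. About 60 g. Origin at the foot, z along the rod towards the grip. May be absent (None).
- rod2: Steel stirring rod 160 mm long, 10 mm thick, with a rounded foot; the top 24 mm is a black rubber grip 18 mm thick. About 60 g. Origin at the foot, z along the rod towards the grip. May be absent (None).
- rod3: Steel stirring rod 160 mm long, 10 mm thick, with a rounded foot; the top 24 mm is a black rubber grip 18 mm thick. About 60 g. Origin at the foot, z along the rod towards the grip. May be absent (None).
- dryer: Fixed warm-air dryer: low grey housing 120 mm (x) by 250 mm (y) by 80 mm high, origin at the centre of its underside. Its drilled aluminium top is 25 mm thick; inside, the floor is 12 mm above the bench. Three holes stand in a row along its y at y = +85, +35 and -15 mm; the toggle stands on top at y = -85 mm.
- hole1 (a point): Centre of a round 14 mm hole through the dryer's top, at the top surface (80 mm above the bench). A rod standing on the floor inside has its foot 68 mm below this point and its top 92 mm above it. Axes as the dryer's.
- hole2 (a point): Centre of a round 14 mm hole through the dryer's top, at the top surface (80 mm above the bench). A rod standing on the floor inside has its foot 68 mm below this point and its top 92 mm above it. Axes as the dryer's.
- hole3 (a point): Centre of a round 14 mm hole through the dryer's top, at the top surface (80 mm above the bench). A rod standing on the floor inside has its foot 68 mm below this point and its top 92 mm above it. Axes as the dryer's.
- toggle (a joint): Angle of the dryer's toggle lever, rad: 0 = off, leaning towards the dryer's -x (its slatted front); 1.0 = on, leaning as far to its +x. It turns about the dryer's y on a pivot 102 mm above the bench and stays where it is left (it needs about 1 N at the knob).
- toggle_tip (a point): Centre of the toggle's black ball knob, 26 mm across, 80 mm from the pivot; about 172 mm above the bench, and 38 mm to the -x (off) or +x (on) side of the pivot.
- reagent: Bystander: amber jar with red cap, 68 mm wide, 130 mm high, standing; origin under its centre.
- washbottle: Bystander: yellow wash bottle, 68 mm wide, 170 mm high, standing; origin under its centre.
- flask: Bystander: round flask in a cork ring, 90 mm wide, 150 mm high, standing; origin under its centre.

How it is judged:
By the outcome, as a careful person would: the job done as asked, in the order asked, and still so for the second after the job is handed in, with the robot touching nothing.
Of basket1, basket2, basket3 only 2 to 3 are there at a start; the rules pass over those that are not, and their reading is None.
Of rod1, rod2, rod3 only 2 to 3 are there at a start; the rules pass over those that are not, and their reading is None.
At some moment in a run one of basket1, basket2, basket3 may be knocked a few centimetres aside while the robot is not near it.
It also fails if it takes over 210 s, if anything falls off the work surface, if the arm or the gripper's body presses on something with over 40 N, if the wrist force passes 120 N, or if a joint passes its speed limit or range.

ROBOT

A 6-joint arm with a two-finger parallel gripper is mounted at the origin on the work surface. World frame = base frame: x ahead of the robot, y to its left, z up, the work surface at z = 0. Lengths are in m, angles in degrees, forces in N, time in s.
With the tool pointing down it reaches from about 0.35 to 0.875 m from the base axis. Payload 4.2 kg.
Tool frame: the origin (TCP) lies midway between the tips of the shut fingers; the grasp point (between the pads) lies 19 mm behind it; z points along the fingers, y is the line along which they close (so a half turn about z gives the same grasp; the last joint's range is limited). The gripper opens to 87 mm and grips with 3 to 60 N. Pads are 19 mm wide; open, the fingers measure 117 mm over their backs; the gripper's body (75 mm by 190 mm) begins 51 mm behind the grasp point.
Start: joints at [81.853, 22.042, 0.453, 0, -68.411, -14.817], TCP at [0.244, 0.575, 0.223] pointing down, gripper open.
Joint ranges: [-179.83, 179.83], [-69.29, 118.12], [-61.27, 80.66], [-181.25, 117.63], [-171.15, -9.14], [-177.46, 177.46]. Speed limits (degrees/s): [159.86, 159.86, 180, 180, 180, 180].

INTERFACE

Orientations are given as a 3x3 rotation matrix whose columns are the frame's x, y, z axes.
In Python, from station import r, capture gives the robot as it stands (r), with the cameras as plain functions.
- The arm moves only by the shell command python3 steer.py, which reads ROWS from standard input. ROWS is a JSON object whose key "ticks" holds a list of rows, 1 to 8 of them, each of 7 numbers: the opening from 0.0 (shut) to 1.0 (fully open), then dx, dy, dz in m, then a rotation vector rx, ry, rz in degrees; each row is the pose to reach, as a shift and turn from the pose commanded when the command began, along the tool's axes at that moment; what a row does not reach only later rows make up. A row lasts 1/10 s, in which the tool goes at most 0.05 m and 8.59 degrees, less where a joint would pass 70% of its speed; a pose out of reach is approached as far as the arm can. The fingers move at their own pace and stop on an object; the grip force is fixed at half the most. Time passes only in rows, so rows that do not move let the fingers close. It prints the time, the measured TCP pose, the force, the opening and the grip force at its end. Input that does not fit is refused with a message, and nothing moves.
- r.sense(): the state, without advancing time (a new reading comes with each control period).
- capture(name): name is "scene" or "side" or "wrist"; returns a dict with "pixels" (420x560x3 uint8, red, green, blue), "z_map" (420x560 float32, m along the optical axis (not along the pixel's ray), 0 where there is no reading), "K" (3x3 intrinsics, pixels), "world_from_camera" (4x4, takes a point from camera to world coordinates). Camera axes: x right, y up, looking along -z (the intrinsics and any distortion apply to the point x, -y, -z); pixel columns grow to the right and rows downward; lengths in m; the calibration is good to about 2 mm. The wrist camera is an equidistant fisheye: a pixel r from the principal point sees the ray r / f radians off the axis. A picture is of the moment at which its call begins.
- r.finish_job(): hands the job in; it is judged then, once.
The state is a dict: "time_s": time; "joints": joint angles; "joint_velocities": joint speeds; "effort": joint torques, N m; "tcp_pos": TCP position; "ee_rot": TCP orientation; "wrist_force": force on the tool from outside, world axes, zero at the start; "moment": the same for the moment, N m; "gripper_width": opening from 0.0 (shut) to 1.0 (fully open); "gripper_force": force on a finger pad.
Only numpy, scipy, OpenCV 4.12 (cv2) and the standard library are available. Lean on these libraries where they do the work, as an engineer would, in place of code of your own. Each camera call takes 0.05 s, during which the arm holds its last target. There are 200 camera calls.

## Working session

There is one attempt and no reset: what is moved stays moved. The work goes in short steps, Python scripts to look and compute and a shell command to move; the robot and the scene stay as the last step left them, time stands still between calls to the robot, and variables do not carry over. Pictures are saved under pics/ and viewed, at most 14 in all, crops included, and the job is handed in when it is done.

```bash
ls; mkdir -p pics
cat > h.py <<'E'
import numpy as np, cv2
from station import r, capture
def cap(n,f=None):
    c=capture(n)
    if f: cv2.imwrite('pics/'+f,c['pixels'][:,:,::-1])
    return c
def cloud(c):
    K=c['K'];z=c['z_map'];h,w=z.shape
    u,v=np.meshgrid(np.arange(w),np.arange(h))
    X=np.stack([(u-K[0,2])/K[0,0]*z,-(v-K[1,2])/K[1,1]*z,-z,np.ones_like(z)],-1)
    P=X@c['world_from_camera'].T
    P=P[...,:3];P[z==0]=np.nan
    return P
E
python3 - <<'E'
from h import *
a=cap('scene','a.png');b=cap('side','b.png')
for c in (a,b): print(c['K'],c['world_from_camera'],[k for k in c])
np.savez('a.npz',P=cloud(a),px=a['pixels']);np.savez('b.npz',P=cloud(b),px=b['pixels'])
print(r.sense())
E
```

```text
pics
station.py
steer.py
[[465.40867183   0.         275.79210148]
 [  0.         465.40867183 206.51844954]
 [  0.           0.           1.        ]] [[ 0.11974608 -0.77742611  0.61747025  1.5341073 ]
 [ 0.9927693   0.08852413 -0.08107153 -0.15049993]
 [ 0.0083661   0.62271351  0.7824052   1.43569763]
 [ 0.          0.          0.          1.        ]] ['pixels', 'z_map', 'K', 'world_from_camera']
[[432.8407946    0.         281.38235948]
 [  0.         432.8407946  208.02939991]
 [  0.           0.           1.        ]] [[ 0.86552441  0.29242945 -0.4066356  -0.05958025]
 [-0.50083517  0.51441746 -0.69608822 -1.04100493]
 [ 0.00562375  0.80613876  0.59169982  1.05344068]
 [ 0.          0.          0.          1.        ]] ['pixels', 'z_map', 'K', 'world_from_camera']
{'time_s': 0.1, 'joints': array([ 8.18524585e+01,  2.20868543e+01,  3.87492884e-01, -2.24533048e-02,
       -6.84118267e+01, -1.48158369e+01]), 'joint_velocities': array([ 0.01526752, -0.10035389,  0.10872984,  0.17030992, -0.01871111,
        0.04669522]), 'effort': array([-1.09352230e-03, -3.91692567e+01,  1.87934089e+01,  4.23193529e+00,
        1.34457907e-02, -7.27017687e-05]), 'tcp_pos': array([0.2436346 , 0.57497602, 0.22157037]), 'ee_rot': array([[ 9.20698053e-01, -3.90275148e-01, -6.35739174e-04],
       [-3.90275639e-01, -9.20696167e-01, -1.86934043e-03],
       [ 1.44234491e-04,  1.96921161e-03, -9.99998051e-01]]), 'wrist_force': array([-0.28089178,  0.24492909,  0.43672935]), 'moment': array([-0.00622822, -0.04414543,  0.03627724]), 'gripper_force': 0.0, 'gripper_width': 1.0013319909248986}
```

View pics/a.png

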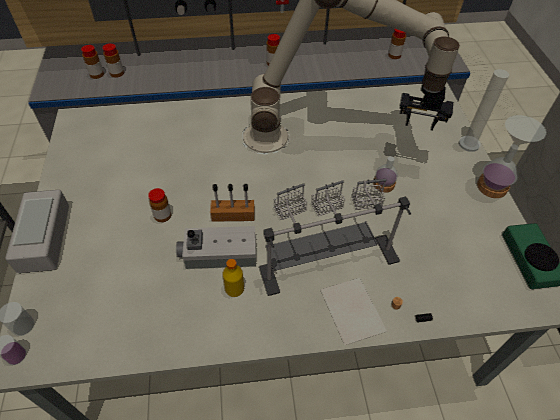

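View pics/b.png

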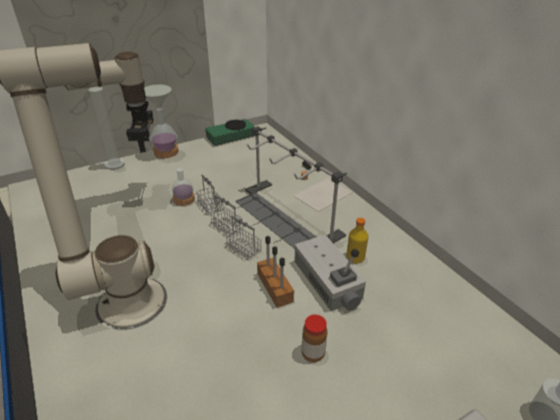

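Scene view: three baskets (290,200), (327,198), (368,195), a block with three rods (232,205), the dryer at (218,247), and the rack between posts (268,265) and (400,230). The side view shows the same. I'll zoom in.

Run:
```python
import cv2
a=cv2.imread('pics/a.png');cv2.imwrite('pics/a2.png',cv2.resize(a[160:310,165:425],None,fx=3,fy=3,interpolation=cv2.INTER_CUBIC))
b=cv2.imread('pics/b.png');cv2.imwrite('pics/b2.png',cv2.resize(b[120:315,160:400],None,fx=3,fy=3,interpolation=cv2.INTER_CUBIC))
```

```text
(no output)
```

View pics/a2.png

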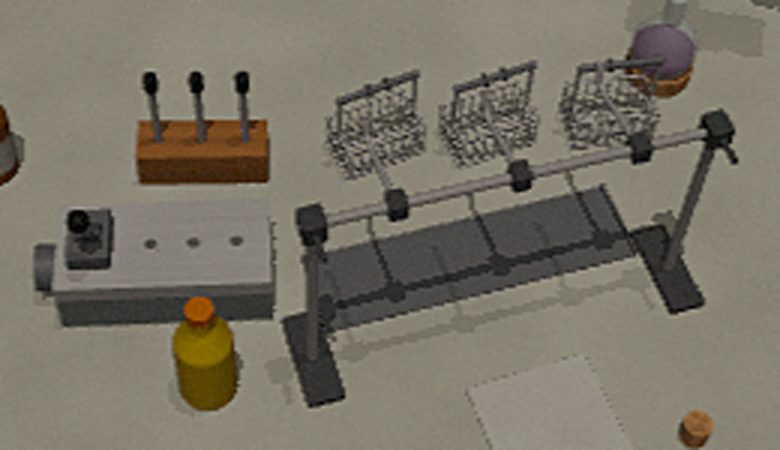

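View pics/b2.png

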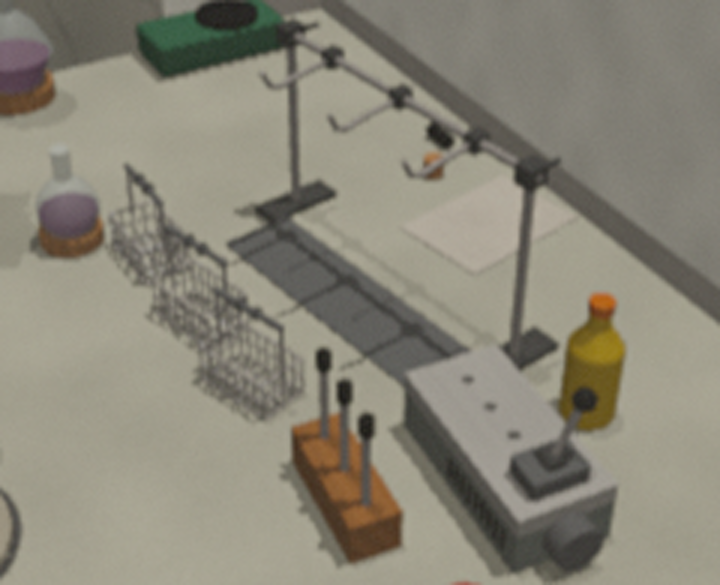

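```bash
cat > m.py <<'E'
from h import *
def ray(c,u,v,z):
    K=c['K'];T=c['world_from_camera'];d=T[:3,:3]@np.array([(u-K[0,2])/K[0,0],-(v-K[1,2])/K[1,1],-1]);o=T[:3,3]
    return o+d*(z-o[2])/d[2]
def tri(a,ua,b,ub):
    A=[];B=[]
    for c,(u,v) in((a,ua),(b,ub)):
        K=c['K'];T=c['world_from_camera'];d=T[:3,:3]@np.array([(u-K[0,2])/K[0,0],-(v-K[1,2])/K[1,1],-1]);d/=np.linalg.norm(d)
        M=np.eye(3)-np.outer(d,d);A.append(M);B.append(M@T[:3,3])
    return np.linalg.solve(sum(A),sum(B))
E
python3 - <<'E'
from m import *
np.set_printoptions(precision=4,suppress=True)
a=cap('scene');b=cap('side')
A=lambda x,y:(165+x/3-.33,160+y/3-.33)
B=lambda x,y:(160+x/3-.33,120+y/3-.33)
for n,p,q in [('hA',(150,243),(514,434)),('hB',(193,242),(490,406)),('hC',(236,240),(468,379))]:
    print(n,ray(a,*A(*p),.08),ray(b,*B(*q),.08))
for n,p,q in [('knob',(78,221),(585,400)),('g1',(150,82),(367,426)),('g2',(196,82),(345,391)),('g3',(242,82),(324,360))]:
    print(n,tri(a,A(*p),b,B(*q)))
Pa=cloud(a).reshape(-1,3);Pb=cloud(b).reshape(-1,3)
for nm,P in(('a',Pa),('b',Pb)):
    s=P[(P[:,2]>.075)&(P[:,2]<.086)&(P[:,0]>.5)&(P[:,0]<.85)&(P[:,1]>-.4)&(P[:,1]<.0)]
    print('dryer',nm,len(s),s.mean(0),cv2.minAreaRect(s[:,:2].astype(np.float32)))
    s=P[(P[:,2]>.05)&(P[:,2]<.058)&(P[:,0]>.4)&(P[:,0]<.62)&(P[:,1]>-.35)&(P[:,1]<.0)]
    print('block',len(s),cv2.minAreaRect(s[:,:2].astype(np.float32)))
    s=P[(P[:,2]>.105)&(P[:,2]<.135)&(P[:,0]>.35)&(P[:,0]<.62)&(P[:,1]>.0)&(P[:,1]<.5)]
    print('handles',len(s))
    for k in range(0,len(s),max(1,len(s)//60)):print(s[k],end='')
    s=P[(P[:,2]>.25)&(P[:,2]<.30)&(P[:,0]>.45)&(P[:,0]<1)&(P[:,1]>-.2)&(P[:,1]<.5)]
    print('\nrail',len(s),np.polyfit(s[:,1],s[:,0],1),s.min(0),s.max(0))
    np.save('c%s.npy'%nm,P)
E
```

```text
hA [ 0.5921 -0.2417  0.08  ] [ 0.5948 -0.2413  0.08  ]
hB [ 0.5965 -0.1917  0.08  ] [ 0.5976 -0.1917  0.08  ]
hC [ 0.5994 -0.1414  0.08  ] [ 0.6015 -0.1421  0.08  ]
knob [ 0.6207 -0.3137  0.1753]
g1 [ 0.4177 -0.2279  0.1646]
g2 [ 0.424  -0.1728  0.165 ]
g3 [ 0.4293 -0.1179  0.1637]
dryer a 1661 [ 0.6048 -0.2125  0.0808] ((0.6544936895370483, -0.20670002698898315), (0.3003450036048889, 0.24376779794692993), 85.83041381835938)
block 351 ((0.4508472681045532, -0.12190204858779907), (0.19216221570968628, 0.24048291146755219), 23.938051223754883)
handles 266
[0.3531 0.4505 0.1164][0.4106 0.3702 0.1262][0.4115 0.3936 0.1243][0.4163 0.4072 0.1279][0.4065 0.3453 0.1191][0.4144 0.3576 0.1264][0.4192 0.3712 0.13  ][0.4155 0.3888 0.1236][0.4155 0.4048 0.1216][0.407  0.2399 0.1272][0.4133 0.3196 0.1242][0.4228 0.343  0.1319][0.4219 0.3592 0.1288][0.4161 0.3777 0.1201][0.4185 0.3925 0.1208][0.4198 0.4118 0.1198][0.4105 0.2315 0.1266][0.4087 0.2477 0.1225][0.4207 0.3135 0.1276][0.4213 0.3407 0.1248][0.4188 0.3576 0.1199][0.42   0.3729 0.1193][0.416  0.2071 0.1303][0.4099 0.2246 0.1211][0.4097 0.24
[... 2401 characters left out ...]
 0.121 ][0.4021 0.0949 0.1218][0.4009 0.1019 0.1131][0.4058 0.0862 0.1217][0.4029 0.0982 0.1103][0.4068 0.0801 0.121 ][0.4161 0.0752 0.1208][0.4083 0.0753 0.1192][0.4176 0.0617 0.1248][0.4103 0.0628 0.1225][0.4198 0.0585 0.1218][0.4137 0.0538 0.1229][0.4215 0.0459 0.1252][0.4117 0.0584 0.1161][0.418  0.0468 0.1216][0.425  0.0371 0.1255][0.4158 0.0423 0.1211][0.4247 0.0371 0.1212][0.4153 0.0333 0.1231][0.4247 0.0291 0.1223][0.4189 0.0419 0.1113][0.4249 0.03   0.1172][0.4289 0.014  0.1267][0.4239 0.0199 0.1202][0.4306 0.01   0.1245][0.4272 0.0193 0.1149][0.4325 0.0064 0.1218][0.4299 0.0093 0.1165][0.4376 0.0017 0.1187]
rail 761 [-0.1671  0.6953] [ 0.5549 -0.0852  0.2519] [0.7675 0.3883 0.2936]
```

```bash
cat >> m.py <<'E'
np.set_printoptions(precision=4,suppress=True)
from scipy.spatial.transform import Rotation as Ro
def bars():
    "fit handle bars with both cameras: returns centre, yaw of +y axis"
    P=np.vstack([cloud(cap(n)).reshape(-1,3) for n in('scene','side')])
    return P
def go(t,phi):
    "delta in tool axes to TCP position t, tool down, tool y at phi deg"
    s=r.sense();R=s['ee_rot'];f=np.radians(phi);y=np.array([np.cos(f),np.sin(f),0]);z=np.array([0,0,-1.])
    T=np.stack([np.cross(y,z),y,z],1)
    print('d',R.T@(np.array(t)-s['tcp_pos']),'rv',Ro.from_matrix(R.T@T).as_rotvec(degrees=True),'j',s['joints'].round(1))
E
python3 - <<'E'
from m import *
a=capture('scene');b=capture('side')
P=np.vstack([np.load('ca.npy'),np.load('cb.npy')])
cl=P[(P[:,2]>.114)&(P[:,2]<.131)&(P[:,0]>.39)&(P[:,0]<.45)&(P[:,1]>-.02)&(P[:,1]<.44)]
o=cl[np.argsort(cl[:,1])];g=np.diff(o[:,1]);ix=np.argsort(g)[-2:];print('gaps',o[ix],g[ix])
for k in np.split(o,np.sort(ix)+1):
    vx,vy,x0,y0=cv2.fitLine(k[:,:2].astype(np.float32),cv2.DIST_HUBER,0,.002,.001).ravel()
    if vy<0:vx,vy=-vx,-vy
    t=(k[:,:2]-[x0,y0])@[vx,vy];lo,hi=np.percentile(t,[1,99]);c=np.array([x0,y0])+(lo+hi)/2*np.array([vx,vy])
    print('bar',c,'len',hi-lo,'phi',np.degrees(np.arctan2(vy,vx))-90+180,'z',np.median(k[:,2]))
A=lambda x,y:(165+x/3-.33,160+y/3-.33)
B=lambda x,y:(160+x/3-.33,120+y/3-.33)
for n,p,q in [('post-',(313,222),(533,172)),('c1',(397,204),(475,140)),('c2',(520,175),(401,97)),('c3',(641,147),(333,57)),('post+',(718,127),(291,35))]:
    print(n,tri(a,A(*p),b,B(*q)))
for q in[(405,166),(332,121),(263,76)]:print('tip',ray(b,*B(*q),.29))
E
```

```text
gaps [[0.4027 0.1037 0.1228]
 [0.4024 0.2532 0.1205]] [0.0377 0.046 ]
bar [0.4199 0.049 ] len 0.11025541346882796 phi 198.80017 z 0.12278438157788008
bar [0.4196 0.1966] len 0.11365313892009124 phi 196.18433 z 0.12250002793148185
bar [0.4168 0.3565] len 0.11304455869257604 phi 181.84935 z 0.12337013218082615
post- [ 0.7249 -0.0657  0.2779]
c1 [0.7093 0.0241 0.2761]
c2 [0.6879 0.1563 0.276 ]
c3 [0.6664 0.291  0.2762]
post+ [0.6498 0.3793 0.2749]
tip [ 0.5966 -0.004   0.29  ]
tip [0.5741 0.1229 0.29  ]
tip [0.5533 0.2621 0.29  ]
```

Run:
```python
from m import *
X=np.array([.9873,.1587]);Y=np.array([-.1587,.9873])
for n in 'ab':
    P=np.load('c%s.npy'%n);P=P[np.isfinite(P[:,0])]
    q=P[:,:2]-[.604,.1436];L=np.c_[q@X,q@Y,P[:,2]]
    rl=L[(L[:,0]>.072)&(L[:,0]<.1)&(abs(L[:,1])<.21)&(L[:,2]>.255)&(L[:,2]<.295)]
    print(n,'rail',len(rl),np.median(rl,0),np.polyfit(rl[:,1],rl[:,0],1))
    for y in(-.135,0,.135):
        h=L[(L[:,0]>-.045)&(L[:,0]<.06)&(abs(L[:,1]-y)<.025)&(L[:,2]>.24)&(L[:,2]<.305)]
        print(y,len(h),np.median(h[:,1])-y); 
        for lo in(-.04,-.025,-.01,.02):
            k=h[(h[:,0]>=lo)&(h[:,0]<lo+.015)]
            if len(k):print('   x',lo,len(k),np.median(k,0),k[:,2].max())
```

```text
a rail 636 [ 0.0875 -0.0051  0.2814] [-0.0059  0.0876]
-0.135 65 -0.002459515278873725
   x -0.04 5 [-0.0254 -0.1366  0.2852] 0.29211927433307694
   x -0.025 17 [-0.0177 -0.1383  0.2796] 0.29551951674731836
   x -0.01 10 [-0.0022 -0.1379  0.2688] 0.27213670939185364
   x 0.02 10 [ 0.0272 -0.1378  0.2724] 0.2764694523491167
0 66 -0.0027953895447868056
   x -0.04 4 [-0.0261 -0.0038  0.2908] 0.2941636703791497
   x -0.025 21 [-0.0184 -0.0027  0.2781] 0.2952063753176215
   x -0.01 8 [-0.0041 -0.003   0.2678] 0.2706177378126564
   x 0.02 10 [ 0.029  -0.0032  0.2729] 0.27717762656009426
0.135 64 -0.0034604968499679645
   x -0.04 6 [-0.028   0.1309  0.2886] 0.29400142134369167
   x -0.025 16 [-0.019   0.1315  0.2796] 0.2887044789338138
   x -0.01 9 [-0.0034  0.1321  0.2672] 0.2760562339607786
   x 0.02 11 [0.0322 0.1315 0.2739] 0.2796736736199479
b rail 366 [ 0.0813 -0.0121  0.2772] [-0.0028  0.0816]
-0.135 60 -0.00426052993839765
   x -0.04 5 [-0.026  -0.1369  0.2839] 0.2915005953188977
   x -0.025 12 [-0.0213 -0.1394  0.2731] 0.28537396466558906
   x -0.01 9 [-0.0027 -0.1397  0.2648] 0.26784001211036557
   x 0.02 10 [ 0.0273 -0.1394  0.2679] 0.27119463379872055
0 53 -0.0036892955555839443
   x -0.04 5 [-0.0286 -0.0046  0.2872] 0.2907427229228129
   x -0.025 11 [-0.0198 -0.0042  0.2727] 0.28937137412022607
   x -0.01 6 [-0.0017 -0.0035  0.2637] 0.2662268886687452
   x 0.02 9 [ 0.029  -0.0028  0.2671] 0.2708008673866831
0.135 49 -0.0039016354211176274
   x -0.04 2 [-0.0276  0.1328  0.2835] 0.2866358811717593
   x -0.025 12 [-0.022   0.1307  0.2752] 0.28713068964065014
   x -0.01 6 [-0.0049  0.1311  0.2635] 0.2668507309059417
   x 0.02 7 [0.0255 0.1329 0.2687] 0.269789717257369
```

Run:
```python
from m import *
go([.622,-.314,.25],175.9)
```

```text
d [ 0.6953  0.6713 -0.0273] rv [ 0.0336 -0.0294 71.1346] j [ 81.9  22.1   0.4  -0.  -68.4 -14.8]
```

```bash
echo '{"ticks": [[0.5,0,0,-0.1,0,0,0],[0.5,0,0,-0.1,0,0,0],[0.5,0.2,0.2,-0.1,0,0,45],[0.5,0.2,0.2,-0.1,0,0,45],[0.5,0.2,0.2,-0.1,0,0,45],[0.5,0.2,0.2,-0.1,0,0,45],[0.5,0.2,0.2,-0.1,0,0,45],[0.5,0.2,0.2,-0.1,0,0,45]]}' | python3 steer.py
python3 - <<'E'
from m import *
go([.622,-.314,.25],175.9)
E
```

```text
time_s: 1.1
tcp_pos: [0.3503, 0.3104, 0.323]
ee_rot: [[0.371, -0.929, 0.0], [-0.929, -0.371, 0.001], [-0.0, -0.001, -1.0]]
wrist_force: [0.4, 0.8, 0.8]
gripper_width: 0.508
gripper_force: 0.0
d [ 0.6807 -0.0207  0.0728] rv [-0.0253  0.0277 25.8731] j [ 61.5   2.9 -10.1   0.  -76.9 -39.7]
```

```bash
echo '{"ticks": [[0.5,0.4,-0.012,0,0,0,25.9],[0.5,0.4,-0.012,0,0,0,25.9],[0.5,0.4,-0.012,0,0,0,25.9],[0.5,0.4,-0.012,0,0,0,25.9],[0.5,0.4,-0.012,0,0,0,25.9],[0.5,0.4,-0.012,0,0,0,25.9],[0.5,0.4,-0.012,0,0,0,25.9],[0.5,0.4,-0.012,0,0,0,25.9]]}' | python3 steer.py
python3 - <<'E'
from m import *
go([.622,-.314,.25],175.9)
E
```

```text
time_s: 1.9
tcp_pos: [0.5114, -0.0549, 0.3229]
ee_rot: [[-0.067, -0.998, 0.001], [-0.998, 0.067, 0.0], [-0.0, -0.001, -1.0]]
wrist_force: [1.9, 0.6, 1.2]
gripper_width: 0.5
gripper_force: 0.0
d [ 0.2511 -0.1277  0.0729] rv [-0.0481  0.0197  0.2352] j [ 12.    7.8  -4.6  -0.  -77.5 -15.8]
```

```bash
echo '{"ticks": [[0.5,0.251,-0.128,0.03,0,0,0],[0.5,0.251,-0.128,0.03,0,0,0],[0.5,0.251,-0.128,0.03,0,0,0],[0.5,0.251,-0.128,0.03,0,0,0],[0.5,0.251,-0.128,0.03,0,0,0],[0.5,0.251,-0.128,0.03,0,0,0],[0.5,0.251,-0.128,0.06,0,0,0],[0.5,0.251,-0.128,0.06,0,0,0]]}' | python3 steer.py
python3 - <<'E'
from m import *
a=cap('scene','c.png');i=cv2.imread('pics/c.png')[170:290,150:330];cv2.imwrite('pics/c2.png',cv2.resize(i,None,fx=4,fy=4,interpolation=cv2.INTER_CUBIC))
go([.622,-.314,.155],175.9)
E
```

```text
time_s: 2.7
tcp_pos: [0.6198, -0.3119, 0.2567]
ee_rot: [[-0.07, -0.998, -0.01], [-0.998, 0.07, 0.005], [-0.004, 0.01, -1.0]]
wrist_force: [0.8, 0.7, -0.8]
gripper_width: 0.501
gripper_force: 0.0
d [ 0.0023 -0.0022  0.1047] rv [0.3518 0.0909 0.1933] j [-13.4  28.1  15.5  -0.  -77.7   9.5]
```

View pics/c2.png

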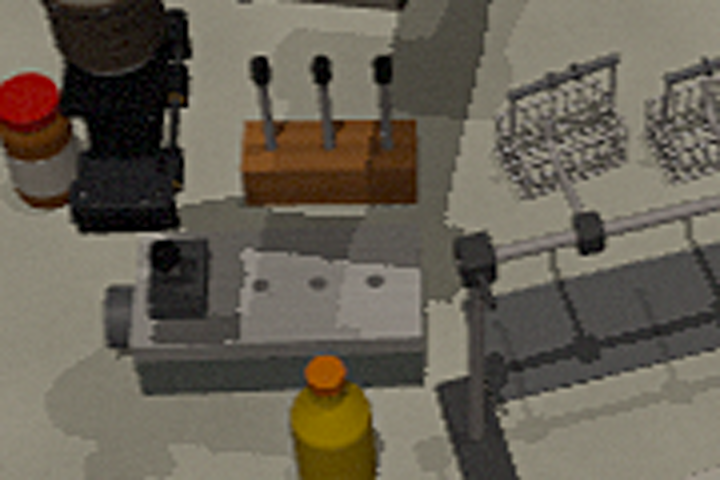

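The gripper is above the knob (knob at (165,255) in the crop, still leaning to +x). Now I'll descend astride it and push to -x.

```bash
echo '{"ticks": [[0.5,0.002,-0.002,0.05,0.35,0,0],[0.5,0.002,-0.002,0.1,0.35,0,0],[0.5,0.002,-0.002,0.1,0.35,0,0],[0.5,0.002,-0.002,0.1,0.35,0,0]]}' | python3 steer.py; echo '{"ticks": [[0.5,0,0.02,0,0,0,0],[0.5,0,0.04,0,0,0,0],[0.5,0,0.06,0,0,0,0],[0.5,0,0.075,0,0,0,0],[0.5,0,0.082,0,0,0,0],[0.5,0,0.087,0,0,0,0],[0.5,0,0.087,0,0,0,0]]}' | python3 steer.py
python3 - <<'E'
from m import *
b=cap('side','d.png');i=cv2.imread('pics/d.png')[220:330,280:420];cv2.imwrite('pics/d2.png',cv2.resize(i,None,fx=4,fy=4,interpolation=cv2.INTER_CUBIC))
s=r.sense();print(s['tcp_pos'],s['wrist_force'])
E
```

```text
time_s: 3.15
tcp_pos: [0.6246, -0.314, 0.1647]
ee_rot: [[-0.066, -0.998, 0.007], [-0.998, 0.065, -0.002], [0.002, -0.007, -1.0]]
wrist_force: [1.4, -0.3, 0.9]
gripper_width: 0.499
gripper_force: 0.0
time_s: 3.85
tcp_pos: [0.541, -0.3091, 0.1662]
ee_rot: [[-0.066, -0.998, 0.017], [-0.998, 0.066, -0.005], [0.003, -0.018, -1.0]]
wrist_force: [4.2, 0.3, 3.2]
gripper_width: 0.496
gripper_force: 2.2
[ 0.541  -0.3091  0.1659] [ 5.7224 -0.351   3.6539]
```

View pics/d2.png

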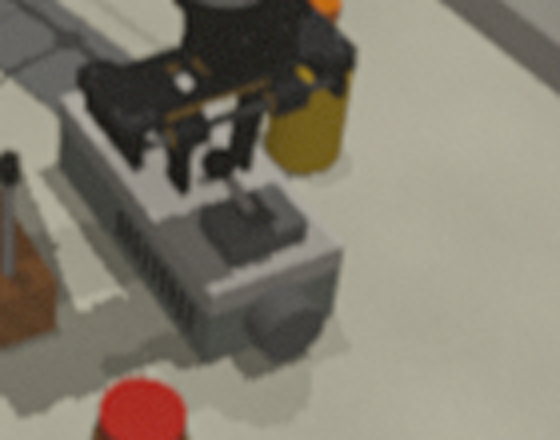

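The lever now leans toward the slats (knob at (215,160) in the crop). I'll press a bit further to confirm the stop, then lift out.

```bash
echo '{"ticks": [[0.5,0,0.004,0.003,0,0,0],[0.5,0,0.008,0.006,0,0,0],[0.5,0,0.008,0.006,0,0,0]]}' | python3 steer.py; echo '{"ticks": [[0.5,0,-0.008,-0.006,0,0,0],[0.5,0,-0.008,-0.02,0,0,0],[0.5,0,-0.008,-0.06,0,0,0],[0.5,0,-0.008,-0.11,0,0,0],[0.5,0,-0.008,-0.16,0,0,0],[0.5,0,-0.008,-0.16,0,0,0]]}' | python3 steer.py
python3 - <<'E'
from m import *
a=cap('scene');b=cap('side')
def dark(c,u0,u1,v0,v1):
    g=c['pixels'][v0:v1,u0:u1].astype(int).sum(2);m=(g<110);n,l,st,ce=cv2.connectedComponentsWithStats(m.astype(np.uint8));return [(ce[k]+[u0,v0],st[k,4]) for k in range(1,n) if st[k,4]>12]
print(dark(a,178,205,220,260));print(dark(b,320,370,235,285))
from m import go
import math
# basket A (nearest block) grip point: offset +32 mm along its +y
f=math.radians(198.8-180);Y=np.array([-math.sin(f),math.cos(f)])
print('gripA',np.array([.4199,.049])+.032*Y)
p=np.array([.4199,.049])+.032*Y
go([p[0],p[1],.25],198.8)
E
```

```text
time_s: 4.2
tcp_pos: [0.5406, -0.3102, 0.1631]
ee_rot: [[-0.064, -0.997, 0.034], [-0.998, 0.063, -0.011], [0.008, -0.035, -0.999]]
wrist_force: [15.1, -1.4, 7.1]
gripper_width: 0.504
gripper_force: 7.8
time_s: 4.8
tcp_pos: [0.5381, -0.3099, 0.3252]
ee_rot: [[-0.067, -0.998, 0.019], [-0.998, 0.067, -0.008], [0.007, -0.019, -1.0]]
wrist_force: [0.6, -0.2, 0.6]
gripper_width: 0.503
gripper_force: 0.0
[]
[(array([333.6667, 260.1333]), np.int32(15))]
gripA [0.4096 0.0793]
d [-0.3779  0.1526  0.0663] rv [ -0.4197  -0.0841 -22.6668] j [-14.9  18.5   8.7  -0.1 -79.7  11.1]
```

```bash
cat >> m.py <<'E'
def bar_at(lo,hi):
    P=np.vstack([cloud(cap(n)).reshape(-1,3) for n in('scene','side')])
    k=P[(P[:,2]>.114)&(P[:,2]<.131)&(P[:,0]>.36)&(P[:,0]<.48)&(P[:,1]>lo)&(P[:,1]<hi)]
    for _ in range(3):
        vx,vy,x0,y0=cv2.fitLine(k[:,:2].astype(np.float32),cv2.DIST_HUBER,0,.002,.001).ravel()
        if vy<0:vx,vy=-vx,-vy
        k=k[abs((k[:,:2]-[x0,y0])@[vy,-vx])<.012]
    t=(k[:,:2]-[x0,y0])@[vx,vy];l,h=np.percentile(t,[1,99])
    c=np.array([x0,y0])+(l+h)/2*np.array([vx,vy]);phi=np.degrees(np.arctan2(vy,vx))+90
    print('bar',len(k),c,h-l,phi);return c,np.array([vx,vy]),phi
E
echo '{"ticks": [[0.6,-0.378,0.153,0,0,0,-22.7],[0.6,-0.378,0.153,0,0,0,-22.7],[0.6,-0.378,0.153,0,0,0,-22.7],[0.6,-0.378,0.153,0,0,0,-22.7],[0.6,-0.378,0.153,0,0,0,-22.7],[0.6,-0.378,0.153,0,0,0,-22.7],[0.6,-0.378,0.153,0,0,0,-22.7],[0.6,-0.378,0.153,0,0,0,-22.7]]}' | python3 steer.py
python3 - <<'E'
from m import *
c,Y,phi=bar_at(-.02,.125)
p=c+.028*Y;go([p[0],p[1],.101],phi)
E
```

```text
time_s: 5.7
tcp_pos: [0.4091, 0.0729, 0.3135]
ee_rot: [[0.323, -0.947, 0.002], [-0.947, -0.323, -0.003], [0.003, -0.001, -1.0]]
wrist_force: [1.3, 1.0, 0.2]
gripper_width: 0.604
gripper_force: 0.0
bar 173 [0.4202 0.0479] 0.11084909627833894 198.77441
d [ 0.0018 -0.0015  0.2126] rv [-0.0972 -0.1211  0.5832] j [ 33.2  -2.6 -17.    0.1 -75.5 -13.9]
```

```bash
echo '{"ticks": [[0.6,0.002,-0.0015,0.05,0,0,0],[0.6,0.002,-0.0015,0.1,0,0,0],[0.6,0.002,-0.0015,0.15,0,0,0],[0.6,0.002,-0.0015,0.19,0,0,0],[0.6,0.002,-0.0015,0.213,0,0,0],[0.6,0.002,-0.0015,0.213,0,0,0]]}' | python3 steer.py; echo '{"ticks": [[0,0,0,0,0,0,0],[0,0,0,0,0,0,0],[0,0,0,0,0,0,0],[0,0,0,0,0,0,0],[0,0,0,0,0,0,0],[0,0,0,0,0,0,0]]}' | python3 steer.py
```

```text
time_s: 6.4
tcp_pos: [0.411, 0.0678, 0.0981]
ee_rot: [[0.321, -0.947, -0.005], [-0.947, -0.321, -0.007], [0.005, 0.007, -1.0]]
wrist_force: [-1.0, 0.3, 1.1]
gripper_width: 0.597
gripper_force: 0.0
time_s: 7.0
tcp_pos: [0.4145, 0.0704, 0.1026]
ee_rot: [[0.323, -0.946, 0.006], [-0.946, -0.323, -0.0], [0.002, -0.006, -1.0]]
wrist_force: [-1.1, 0.3, 3.2]
gripper_width: 0.178
gripper_force: 30.0
```

```bash
echo '{"ticks": [[0.5,0,0,0,0,0,0],[0.5,0,0,0,0,0,0],[0.5,-0.007,0,0,0,0,0],[0.5,-0.007,0,0,0,0,0],[0.5,-0.007,0,0,0,0,0]]}' | python3 steer.py; echo '{"ticks": [[0,0,0,0,0,0,0],[0,0,0,0,0,0,0],[0,0,0,0,0,0,0],[0,0,0,0,0,0,0],[0,0,0,0,0,0,0],[0,0,0,0,0,0,0]]}' | python3 steer.py
```

```text
time_s: 7.5
tcp_pos: [0.4123, 0.0774, 0.102]
ee_rot: [[0.323, -0.946, 0.006], [-0.946, -0.323, -0.0], [0.002, -0.006, -1.0]]
wrist_force: [0.0, 0.5, -0.2]
gripper_width: 0.484
gripper_force: 0.0
time_s: 8.1
tcp_pos: [0.4121, 0.0769, 0.1021]
ee_rot: [[0.323, -0.946, 0.006], [-0.947, -0.323, -0.001], [0.002, -0.005, -1.0]]
wrist_force: [-1.2, 0.2, 0.8]
gripper_width: 0.105
gripper_force: 30.0
```

```bash
echo '{"ticks": [[0,0,0,-0.02,0,0,0],[0,0,0,-0.05,0,0,0],[0,0,0,-0.08,0,0,0],[0,0,0,-0.12,0,0,0],[0,0,0,-0.16,0,0,0],[0,0,0,-0.2,0,0,0],[0,0,0,-0.22,0,0,0],[0,0,0,-0.22,0,0,0]]}' | python3 steer.py
echo '{"ticks": [[0,0,0,0,0,0,0],[0,0,0,0,0,0,0]]}' | python3 steer.py
python3 - <<'E'
from m import *
b=cap('side','e.png');i=cv2.imread('pics/e.png')[100:290,160:360];cv2.imwrite('pics/e2.png',cv2.resize(i,None,fx=3,fy=3,interpolation=cv2.INTER_CUBIC))
E
```

```text
time_s: 8.9
tcp_pos: [0.4121, 0.0777, 0.3247]
ee_rot: [[0.323, -0.946, 0.012], [-0.946, -0.323, 0.003], [0.001, -0.012, -1.0]]
wrist_force: [1.0, 0.0, -3.5]
gripper_width: 0.104
gripper_force: 30.0
time_s: 9.1
tcp_pos: [0.4099, 0.0768, 0.3199]
ee_rot: [[0.323, -0.947, 0.002], [-0.947, -0.323, -0.002], [0.002, -0.001, -1.0]]
wrist_force: [1.3, 0.9, -2.8]
gripper_width: 0.101
gripper_force: 30.0
```

View pics/e2.png

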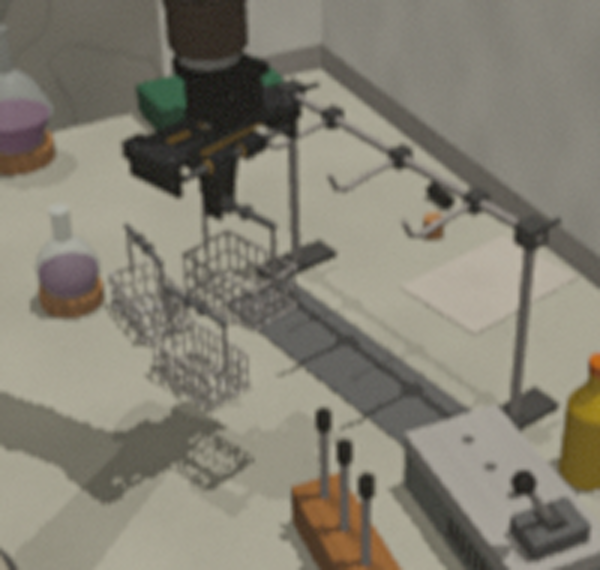

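The basket hangs level in the gripper, held at (215,205).

Run:
```python
from m import *
go([.537,.0231,.305],189.1)
```

```text
d [ 0.0918 -0.1028  0.0154] rv [-0.0917 -0.1503  9.7297] j [ 33.3  -2.6 -16.1   0.2 -76.4 -14.5]
```

```bash
echo '{"ticks": [[0,0.03,-0.03,0.005,0,0,4],[0,0.06,-0.065,0.01,0,0,7],[0,0.092,-0.1,0.029,0,0,9.7],[0,0.092,-0.103,0.029,0,0,9.7],[0,0.092,-0.103,0.029,0,0,9.7],[0,0.092,-0.103,0.029,0,0,9.7],[0,0.092,-0.103,0.029,0,0,9.7]]}' | python3 steer.py
python3 - <<'E'
from m import *
# held bar measure
P=np.vstack([cloud(cap(n)).reshape(-1,3) for n in('scene','side')])
s=r.sense();t=s['tcp_pos'];R=s['ee_rot'];L=(P-t)@R
k=L[(abs(L[:,1])<.012)&(L[:,2]<-.008)&(L[:,2]>-.03)&(abs(L[:,0])<.12)]
print(len(k),np.percentile(k[:,0],[0,2,50,98,100]),np.median(k,0)); k=L[(abs(L[:,1])<.05)&(abs(L[:,0])<.12)&(L[:,2]>.002)&(L[:,2]<.12)];print(np.percentile(k[:,0],[1,99]),np.percentile(k[:,1],[1,99]))
go([.6211,.0366,.291],189.1)
E
```

```text
time_s: 9.85
tcp_pos: [0.5377, 0.0237, 0.2946]
ee_rot: [[0.16, -0.987, 0.007], [-0.987, -0.16, -0.0], [0.001, -0.007, -1.0]]
wrist_force: [0.4, 0.4, -1.3]
gripper_width: 0.104
gripper_force: 30.0
166 [-0.0245  0.001   0.0429  0.0846  0.0872] [ 0.0429  0.0003 -0.0186]
[-0.0306  0.0826] [-0.033   0.0403]
d [ 0.0007 -0.0843  0.0046] rv [-0.4463 -0.0581  0.1049] j [ 19.9  10.8  -5.    0.1 -73.8 -10.7]
```

```bash
echo '{"ticks": [[0,0,-0.02,0.003,0,0,0],[0,0,-0.045,0.003,0,0,0],[0,0,-0.07,0.003,0,0,0],[0,0,-0.084,0.003,0,0,0],[0,0,-0.084,0.003,0,0,0],[0,0,-0.084,0.003,0,0,0],[0,0,-0.084,0.003,0,0,0]]}' | python3 steer.py
python3 - <<'E'
from m import *
b=cap('side','f.png');i=cv2.imread('pics/f.png')[100:290,200:400];cv2.imwrite('pics/f2.png',cv2.resize(i,None,fx=3,fy=3,interpolation=cv2.INTER_CUBIC))
go([.6211,.0366,.253],189.1);print(r.sense()['wrist_force'])
E
```

```text
time_s: 10.65
tcp_pos: [0.6204, 0.0367, 0.292]
ee_rot: [[0.159, -0.987, 0.006], [-0.987, -0.159, -0.0], [0.001, -0.006, -1.0]]
wrist_force: [-0.1, 0.3, -2.9]
gripper_width: 0.102
gripper_force: 30.0
d [ 0.0001 -0.0003  0.0391] rv [-0.3795 -0.0694  0.0559] j [ 18.3  19.4   6.3   0.1 -76.6  -9.2]
[-0.8678  0.4711 -2.4541]
```

View pics/f2.png

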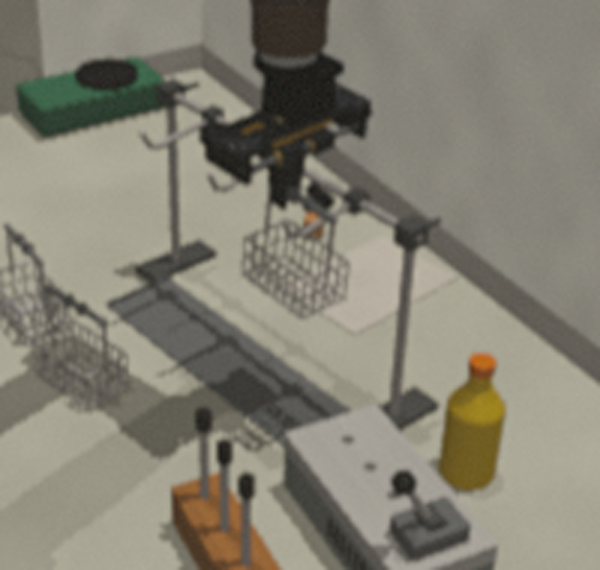

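The hook passes through the window (its tip is at about (292,230)). I'll lower, release, back off upward and step over to basket B.

```bash
echo '{"ticks": [[0,0,0,0.015,0,0,0],[0,0,0,0.028,0,0,0],[0,0,0,0.037,0,0,0],[0,0,0,0.037,0,0,0],[0,0,0,0.037,0,0,0]]}' | python3 steer.py; echo '{"ticks": [[0.4,0,0,0,0,0,0],[0.4,0,0,0,0,0,0],[0.4,0,0,0,0,0,0],[0.4,0,0,-0.03,0,0,0],[0.4,0,0,-0.07,0,0,0],[0.4,0,0,-0.11,0,0,0],[0.4,0,0,-0.11,0,0,0]]}' | python3 steer.py
python3 - <<'E'
from m import *
c,Y,phi=bar_at(.128,.275)
p=c+.030*Y;go([p[0],p[1],.101],phi)
E
```

```text
time_s: 11.2
tcp_pos: [0.6215, 0.0366, 0.2546]
ee_rot: [[0.159, -0.987, 0.006], [-0.987, -0.159, -0.0], [0.001, -0.006, -1.0]]
wrist_force: [0.7, 0.7, -2.1]
gripper_width: 0.098
gripper_force: 30.0
time_s: 11.9
tcp_pos: [0.6232, 0.0364, 0.3722]
ee_rot: [[0.159, -0.987, 0.02], [-0.987, -0.159, 0.001], [0.002, -0.02, -1.0]]
wrist_force: [0.1, 0.6, 0.3]
gripper_width: 0.396
gripper_force: 0.0
bar 154 [0.4202 0.1973] 0.11055152742909855 196.14363
d [-0.2202  0.179   0.2631] rv [-0.5188 -0.0621 -7.0108] j [ 18.3  18.3  14.9   0.1 -86.1  -9.2]
```

```bash
echo '{"ticks": [[0.5,-0.22,0.179,0.06,-0.5,0,-7],[0.5,-0.22,0.179,0.06,-0.5,0,-7],[0.5,-0.22,0.179,0.06,-0.5,0,-7],[0.5,-0.22,0.179,0.06,-0.5,0,-7],[0.5,-0.22,0.179,0.06,-0.5,0,-7],[0.5,-0.22,0.179,0.06,-0.5,0,-7],[0.5,-0.22,0.179,0.12,-0.5,0,-7],[0.5,-0.22,0.179,0.12,-0.5,0,-7]]}' | python3 steer.py;echo '{"ticks": [[0.5,0,0,0,0,0,0],[0.5,0,0,0,0,0,0]]}' | python3 steer.py
python3 - <<'E'
from m import *
c,Y,phi=bar_at(.128,.275)
p=c+.030*Y;go([p[0],p[1],.101],phi)
a=cap('scene','g.png');i=cv2.imread('pics/g.png')[160:310,225:425];cv2.imwrite('pics/g2.png',cv2.resize(i,None,fx=3,fy=3,interpolation=cv2.INTER_CUBIC))
E
```

```text
time_s: 12.8
tcp_pos: [0.4058, 0.2236, 0.2376]
ee_rot: [[0.279, -0.96, -0.012], [-0.96, -0.279, -0.009], [0.006, 0.014, -1.0]]
wrist_force: [-0.1, -0.2, -0.4]
gripper_width: 0.498
gripper_force: 0.0
time_s: 13.0
tcp_pos: [0.4112, 0.2254, 0.2441]
ee_rot: [[0.277, -0.961, -0.001], [-0.961, -0.277, -0.002], [0.002, 0.001, -1.0]]
wrist_force: [0.7, -0.5, -0.8]
gripper_width: 0.504
gripper_force: 0.0
bar 155 [0.4198 0.1961] 0.11171887173833048 195.88257
d [ 0.0007 -0.0001  0.1437] rv [ 0.0046 -0.0317  0.1855] j [ 48.7   5.7 -18.3   0.  -66.  -32.6]
```

View pics/g2.png

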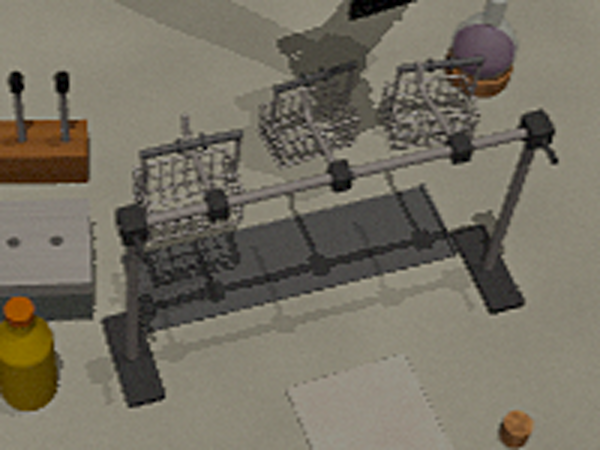

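Basket A hangs on hook 1 with its bar at (190,145). Basket B next.

```bash
echo '{"ticks": [[0.5,0,0,0.05,0,0,0],[0.5,0,0,0.1,0,0,0],[0.5,0,0,0.13,0,0,0],[0.5,0,0,0.143,0,0,0],[0.5,0,0,0.143,0,0,0],[0.5,0,0,0.143,0,0,0]]}' | python3 steer.py; echo '{"ticks": [[0,0,0,0,0,0,0],[0,0,0,0,0,0,0],[0,0,0,0,0,0,0],[0,0,0,0,0,0,0],[0,0,0,0,0,0,0],[0,0,0,0,0,0,0]]}' | python3 steer.py
```

```text
time_s: 13.75
tcp_pos: [0.4107, 0.2257, 0.1011]
ee_rot: [[0.278, -0.961, -0.001], [-0.961, -0.278, -0.001], [0.001, 0.001, -1.0]]
wrist_force: [0.9, -1.5, 0.8]
gripper_width: 0.492
gripper_force: 0.0
time_s: 14.35
tcp_pos: [0.4099, 0.2254, 0.1003]
ee_rot: [[0.278, -0.961, -0.002], [-0.961, -0.278, -0.002], [0.001, 0.002, -1.0]]
wrist_force: [0.3, -0.0, 0.4]
gripper_width: 0.1
gripper_force: 30.0
```

```bash
echo '{"ticks": [[0,0,0,-0.02,0,0,0],[0,0,0,-0.05,0,0,0],[0,0,0,-0.08,0,0,0],[0,0,0,-0.12,0,0,0],[0,0,0,-0.16,0,0,0],[0,0,0,-0.195,0,0,0],[0,0,0,-0.195,0,0,0],[0,0,0,-0.195,0,0,0]]}' | python3 steer.py
python3 - <<'E'
from m import *
go([.5158,.1564,.2915],189.1)
E
```

```text
time_s: 15.15
tcp_pos: [0.4095, 0.2256, 0.2947]
ee_rot: [[0.278, -0.961, -0.003], [-0.961, -0.278, -0.001], [0.0, 0.004, -1.0]]
wrist_force: [-0.1, -0.6, -2.7]
gripper_width: 0.105
gripper_force: 29.9
d [ 0.0959 -0.0829  0.003 ] rv [ 0.2021 -0.0377  7.0157] j [ 48.8   3.8 -13.2  -0.1 -73.3 -32.6]
```

```bash
echo '{"ticks": [[0,0.03,-0.025,0,0,0,3],[0,0.06,-0.055,0,0,0,5],[0,0.096,-0.083,0.003,0,0,7],[0,0.096,-0.083,0.003,0,0,7],[0,0.096,-0.083,0.003,0,0,7],[0,0.096,-0.083,0.003,0,0,7],[0,0.096,-0.083,0.003,0,0,7]]}' | python3 steer.py
python3 - <<'E'
from m import *
P=np.vstack([cloud(cap(n)).reshape(-1,3) for n in('scene','side')])
s=r.sense();t=s['tcp_pos'];R=s['ee_rot'];L=(P-t)@R
k=L[(abs(L[:,1])<.012)&(L[:,2]<-.008)&(L[:,2]>-.03)&(abs(L[:,0])<.12)]
print(len(k),np.percentile(k[:,0],[0,2,50,98,100]),np.median(k,0)); k=L[(abs(L[:,1])<.05)&(abs(L[:,0])<.12)&(L[:,2]>.002)&(L[:,2]<.12)];print(np.percentile(k[:,0],[1,99]),np.percentile(k[:,1],[1,99]))
go([.5997,.1699,.291],189.1)
E
```

```text
time_s: 15.85
tcp_pos: [0.5156, 0.1569, 0.2915]
ee_rot: [[0.16, -0.987, -0.003], [-0.987, -0.16, -0.003], [0.002, 0.004, -1.0]]
wrist_force: [-0.0, 0.9, -1.4]
gripper_width: 0.103
gripper_force: 30.0
174 [-0.0075 -0.0006  0.0423  0.0852  0.0877] [ 0.0423 -0.0001 -0.0216]
[-0.0283  0.1138] [-0.0481  0.0372]
d [ 0.0008 -0.0849  0.0009] rv [ 0.149  -0.0946  0.1257] j [ 34.2  11.3  -4.7   0.  -74.2 -25. ]
```

```bash
echo '{"ticks": [[0,0,-0.02,0,0,0,0],[0,0,-0.045,0,0,0,0],[0,0,-0.07,0,0,0,0],[0,0.001,-0.085,0,0,0,0],[0,0.001,-0.085,0,0,0,0],[0,0.001,-0.085,0,0,0,0]]}' | python3 steer.py; echo '{"ticks": [[0,0,0,0.015,0,0,0],[0,0,0,0.028,0,0,0],[0,0,0,0.038,0,0,0],[0,0,0,0.038,0,0,0],[0,0,0,0.038,0,0,0]]}' | python3 steer.py
python3 - <<'E'
from m import *
b=cap('side','i.png');i=cv2.imread('pics/i.png')[100:290,200:400];cv2.imwrite('pics/i2.png',cv2.resize(i,None,fx=3,fy=3,interpolation=cv2.INTER_CUBIC))
print(r.sense()['wrist_force'])
E
```

```text
time_s: 16.55
tcp_pos: [0.5999, 0.1693, 0.2914]
ee_rot: [[0.159, -0.987, -0.003], [-0.987, -0.159, -0.003], [0.002, 0.004, -1.0]]
wrist_force: [0.1, -1.0, -1.8]
gripper_width: 0.102
gripper_force: 30.0
time_s: 17.05
tcp_pos: [0.6003, 0.1688, 0.2539]
ee_rot: [[0.159, -0.987, -0.002], [-0.987, -0.159, -0.003], [0.002, 0.003, -1.0]]
wrist_force: [0.6, 0.3, -1.6]
gripper_width: 0.104
gripper_force: 30.0
[ 0.2405 -0.6564 -2.0395]
```

View pics/i2.png

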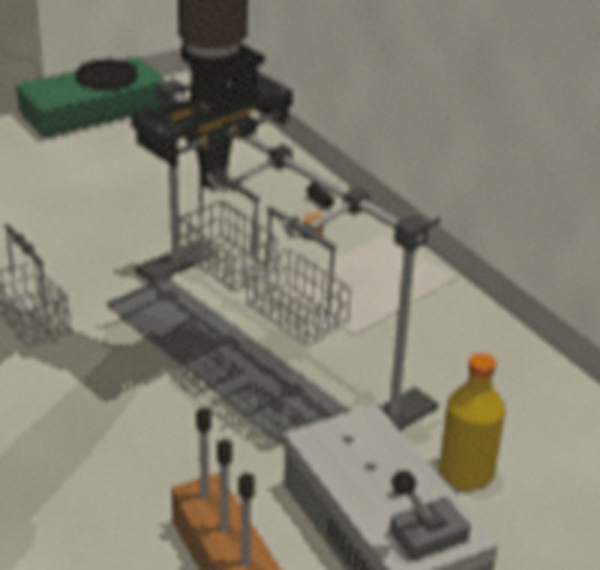

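```bash
echo '{"ticks": [[0,0,0,0.0015,0,0,0],[0.4,0,0,0.0015,0,0,0],[0.4,0,0,0.0015,0,0,0],[0.4,0,0,0.0015,0,0,0],[0.4,0,0,-0.03,0,0,0],[0.4,0,0,-0.07,0,0,0],[0.4,0,0,-0.11,0,0,0],[0.4,0,0,-0.11,0,0,0]]}' | python3 steer.py
python3 - <<'E'
from m import *
c,Y,phi=bar_at(.282,.44)
p=c-.030*Y;go([p[0],p[1],.24],phi)
E
```

```text
time_s: 17.9
tcp_pos: [0.6031, 0.1693, 0.3715]
ee_rot: [[0.159, -0.987, 0.011], [-0.987, -0.159, 0.002], [-0.0, -0.011, -1.0]]
wrist_force: [-0.2, 1.1, 0.3]
gripper_width: 0.393
gripper_force: 0.0
bar 131 [0.4166 0.3591] 0.11296409122829443 182.37265
d [-0.1869  0.1555  0.125 ] rv [-0.0089 -0.029   6.7617] j [ 30.6  18.8  15.6   0.  -86.8 -21.4]
```

```bash
echo '{"ticks": [[0.5,-0.187,0.155,0.05,0,0,6.8],[0.5,-0.187,0.155,0.05,0,0,6.8],[0.5,-0.187,0.155,0.05,0,0,6.8],[0.5,-0.187,0.155,0.05,0,0,6.8],[0.5,-0.187,0.155,0.05,0,0,6.8],[0.5,-0.187,0.155,0.125,0,0,6.8],[0.5,-0.187,0.155,0.125,0,0,6.8],[0.5,-0.187,0.155,0.125,0,0,6.8]]}' | python3 steer.py;echo '{"ticks": [[0.5,0,0,0,0,0,0],[0.5,0,0,0,0,0,0]]}' | python3 steer.py
python3 - <<'E'
from m import *
c,Y,phi=bar_at(.282,.44)
p=c-.030*Y;go([p[0],p[1],.101],phi)
E
```

```text
time_s: 18.8
tcp_pos: [0.4149, 0.3266, 0.2336]
ee_rot: [[0.041, -0.999, -0.01], [-0.999, -0.041, -0.011], [0.011, 0.011, -1.0]]
wrist_force: [0.3, -0.5, -1.1]
gripper_width: 0.496
gripper_force: 0.0
time_s: 19.0
tcp_pos: [0.4187, 0.3293, 0.2404]
ee_rot: [[0.04, -0.999, -0.0], [-0.999, -0.04, -0.0], [0.0, 0.0, -1.0]]
wrist_force: [-0.0, -0.1, 0.5]
gripper_width: 0.499
gripper_force: 0.0
bar 128 [0.4171 0.3585] 0.11463100190226205 182.46924
d [0.0007 0.0002 0.1394] rv [ 0.0209  0.0059 -0.1697] j [ 55.6  12.3 -10.8  -0.  -66.9 -53.3]
```

```bash
echo '{"ticks": [[0.5,0,0,0.05,0,0,0],[0.5,0,0,0.1,0,0,0],[0.5,0,0,0.13,0,0,0],[0.5,0,0,0.14,0,0,0],[0.5,0,0,0.14,0,0,0],[0.5,0,0,0.14,0,0,0]]}' | python3 steer.py; echo '{"ticks": [[0,0,0,0,0,0,0],[0,0,0,0,0,0,0],[0,0,0,0,0,0,0],[0,0,0,0,0,0,0],[0,0,0,0,0,0,0],[0,0,0,0,0,0,0]]}' | python3 steer.py
```

```text
time_s: 19.7
tcp_pos: [0.4187, 0.3298, 0.1008]
ee_rot: [[0.041, -0.999, 0.0], [-0.999, -0.041, 0.001], [-0.001, -0.0, -1.0]]
wrist_force: [0.3, -0.5, -0.5]
gripper_width: 0.497
gripper_force: 0.0
time_s: 20.3
tcp_pos: [0.4175, 0.3286, 0.0989]
ee_rot: [[0.041, -0.999, -0.002], [-0.999, -0.041, -0.002], [0.002, 0.002, -1.0]]
wrist_force: [0.1, -0.4, -0.1]
gripper_width: 0.098
gripper_force: 30.0
```

```bash
echo '{"ticks": [[0,0,0,-0.02,0,0,0],[0,0,0,-0.05,0,0,0],[0,0,0,-0.08,0,0,0],[0,0,0,-0.12,0,0,0],[0,0,0,-0.16,0,0,0],[0,0,0,-0.195,0,0,0],[0,0,0,-0.195,0,0,0],[0,0,0,-0.195,0,0,0]]}' | python3 steer.py
python3 - <<'E'
from m import *
go([.504,.2305,.2915],189.1)
E
```

```text
time_s: 21.1
tcp_pos: [0.4171, 0.3287, 0.2931]
ee_rot: [[0.04, -0.999, -0.004], [-0.999, -0.04, -0.002], [0.002, 0.004, -1.0]]
wrist_force: [0.3, -1.0, -4.5]
gripper_width: 0.102
gripper_force: 30.0
d [ 0.1016 -0.0828  0.0015] rv [ 0.2438 -0.1105 -6.7838] j [ 55.7  10.5  -5.5  -0.1 -74.2 -53.3]
```

```bash
echo '{"ticks": [[0,0.03,-0.025,0,0,0,-3],[0,0.06,-0.05,0,0,0,-5],[0,0.102,-0.083,0.002,0,0,-6.8],[0,0.102,-0.083,0.002,0,0,-6.8],[0,0.102,-0.083,0.002,0,0,-6.8],[0,0.102,-0.083,0.002,0,0,-6.8],[0,0.102,-0.083,0.002,0,0,-6.8]]}' | python3 steer.py
python3 - <<'E'
from m import *
P=np.vstack([cloud(cap(n)).reshape(-1,3) for n in('scene','side')])
s=r.sense();t=s['tcp_pos'];R=s['ee_rot'];L=(P-t)@R
k=L[(abs(L[:,1])<.012)&(L[:,2]<-.008)&(L[:,2]>-.03)&(abs(L[:,0])<.12)]
print(len(k),np.percentile(k[:,0],[0,2,50,98,100])); k=L[(abs(L[:,1])<.05)&(abs(L[:,0])<.12)&(L[:,2]>.002)&(L[:,2]<.12)];print(np.percentile(k[:,0],[1,99]),np.percentile(k[:,1],[1,99]))
go([.5879,.2440,.291],189.1)
E
```

```text
time_s: 21.8
tcp_pos: [0.504, 0.2311, 0.291]
ee_rot: [[0.16, -0.987, -0.004], [-0.987, -0.16, -0.003], [0.002, 0.004, -1.0]]
wrist_force: [0.1, -0.1, -2.5]
gripper_width: 0.098
gripper_force: 30.0
85 [-0.0826 -0.072   0.0107  0.0286  0.029 ]
[-0.0773  0.0718] [-0.0485  0.0291]
d [ 0.0009 -0.0847  0.0003] rv [ 0.1793 -0.1031  0.1389] j [ 41.4  12.9  -2.7  -0.  -74.6 -32.1]
```

```bash
echo '{"ticks": [[0,0,-0.02,0,0,0,0],[0,0,-0.045,0,0,0,0],[0,0,-0.07,0,0,0,0],[0,0.0,-0.085,0,0,0,0],[0,0.0,-0.085,0,0,0,0],[0,0.0,-0.085,0,0,0,0]]}' | python3 steer.py; echo '{"ticks": [[0,0,0,0.015,0,0,0],[0,0,0,0.028,0,0,0],[0,0,0,0.039,0,0,0],[0,0,0,0.039,0,0,0],[0,0,0,0.039,0,0,0]]}' | python3 steer.py
python3 - <<'E'
from m import *
b=cap('side','k.png');i=cv2.imread('pics/k.png')[80:290,200:360];cv2.imwrite('pics/k2.png',cv2.resize(i,None,fx=2.8,fy=2.8,interpolation=cv2.INTER_CUBIC))
print(r.sense()['wrist_force'])
E
```

```text
time_s: 22.5
tcp_pos: [0.5881, 0.2444, 0.291]
ee_rot: [[0.16, -0.987, -0.004], [-0.987, -0.159, -0.003], [0.002, 0.004, -1.0]]
wrist_force: [-1.0, -0.7, -3.3]
gripper_width: 0.098
gripper_force: 30.0
time_s: 23.0
tcp_pos: [0.5885, 0.2441, 0.2532]
ee_rot: [[0.159, -0.987, -0.002], [-0.987, -0.159, -0.002], [0.002, 0.002, -1.0]]
wrist_force: [-0.5, 0.5, -0.5]
gripper_width: 0.094
gripper_force: 30.1
[-1.6288 -0.3899 -1.1208]
```

View pics/k2.png

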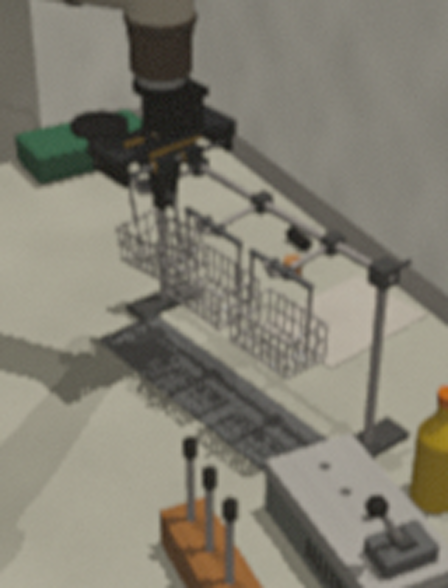

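```bash
echo '{"ticks": [[0.4,0,0,0,0,0,0],[0.4,0,0,0,0,0,0],[0.4,0,0,0,0,0,0],[0.4,0,0,-0.03,0,0,0],[0.4,0,0,-0.07,0,0,0],[0.4,0,0,-0.11,0,0,0],[0.4,0,0,-0.11,0,0,0],[0.4,0,0,-0.11,0,0,0]]}' | python3 steer.py
cat >> m.py <<'E'
def rodfit(a,b,c0,rad=.03,zs=(.07,.09,.11,.13,.163),box=None):
    "axis points of a near-vertical rod near xy c0: per z, edges midpoint along image row -> triangulate"
    out=[]
    Pa,Pb=cloud(a),cloud(b)
    for z0,z1 in zip(zs[:-1],zs[1:]):
        cs=[]
        for P in(Pa,Pb):
            m=(np.hypot(P[...,0]-c0[0],P[...,1]-c0[1])<rad)&(P[...,2]>z0)&(P[...,2]<z1)
            v,u=np.nonzero(m);cs.append((u.mean(),v.mean()) if len(u)>3 else None)
        out.append(tri(a,cs[0],b,cs[1]) if all(cs) else np.full(3,np.nan))
    return np.array(out)
E
python3 - <<'E'
from m import *
a=cap('scene');b=cap('side')
for g in[(.4177,-.2279),(.424,-.1728),(.4293,-.1179)]:
    print(rodfit(a,b,g,.024,(.065,.09,.115,.14,.152,.18)))
go([.429,-.118,.30],174)
E
```

```text
time_s: 23.85
tcp_pos: [0.5893, 0.2443, 0.3639]
ee_rot: [[0.159, -0.987, 0.0], [-0.987, -0.159, -0.0], [0.0, -0.0, -1.0]]
wrist_force: [0.1, -0.6, -0.6]
gripper_width: 0.398
gripper_force: 0.0
[[ 0.4188 -0.228   0.0729]
 [ 0.4194 -0.2281  0.1002]
 [ 0.4186 -0.2283  0.1243]
 [ 0.42   -0.2283  0.1406]
 [ 0.4172 -0.2285  0.1634]]
[[ 0.4234 -0.1742  0.0765]
 [ 0.4238 -0.1727  0.1008]
 [ 0.4236 -0.1746  0.1273]
 [ 0.4236 -0.1718  0.1407]
 [ 0.4232 -0.1733  0.1627]]
[[ 0.4305 -0.1186  0.0752]
 [ 0.4309 -0.1182  0.1   ]
 [ 0.4301 -0.1185  0.1261]
 [ 0.4301 -0.1187  0.1418]
 [ 0.4281 -0.1191  0.1648]]
d [0.3319 0.2147 0.0631] rv [ 0.2599 -0.1709 15.1242] j [ 37.   20.4  17.4  -0.  -87.3 -27.9]
```

```bash
echo '{"ticks": [[0.5,0.333,0.215,0,0,0,13.2],[0.5,0.333,0.215,0,0,0,13.2],[0.5,0.333,0.215,0,0,0,13.2],[0.5,0.333,0.215,0,0,0,13.2],[0.5,0.333,0.215,0,0,0,13.2],[0.5,0.333,0.215,0,0,0,13.2],[0.5,0.333,0.215,0.06,0,0,13.2],[0.5,0.333,0.215,0.06,0,0,13.2]]}' | python3 steer.py; echo '{"ticks": [[0.5,0,0,0,0,0,0],[0.5,0,0,0,0,0,0]]}' | python3 steer.py
python3 - <<'E'
from m import *
go([.4293,-.1188,.144],175.9)
E
```

```text
time_s: 24.75
tcp_pos: [0.4326, -0.1099, 0.3097]
ee_rot: [[-0.071, -0.997, -0.002], [-0.997, 0.071, -0.002], [0.002, 0.002, -1.0]]
wrist_force: [1.6, -0.1, -0.9]
gripper_width: 0.503
gripper_force: 0.0
time_s: 24.95
tcp_pos: [0.4331, -0.1094, 0.3097]
ee_rot: [[-0.073, -0.997, -0.005], [-0.997, 0.073, -0.003], [0.003, 0.005, -1.0]]
wrist_force: [0.2, 0.4, 0.3]
gripper_width: 0.497
gripper_force: 0.0
d [0.0091 0.0023 0.1658] rv [ 0.2786 -0.1852 -0.0829] j [  6.9   1.1 -13.9   0.1 -75.3 -11.1]
```

```bash
echo '{"ticks": [[0.5,0.009,0.0025,0.05,0.3,-0.2,0],[0.5,0.009,0.0025,0.1,0.3,-0.2,0],[0.5,0.009,0.0025,0.13,0.3,-0.2,0],[0.5,0.009,0.0025,0.15,0.3,-0.2,0],[0.5,0.009,0.0025,0.166,0.3,-0.2,0],[0.5,0.009,0.0025,0.166,0.3,-0.2,0],[0.5,0.009,0.0025,0.166,0.3,-0.2,0]]}' | python3 steer.py; echo '{"ticks": [[0.1,0,0,0,0,0,0],[0.1,0,0,0,0,0,0],[0,0,0,0,0,0,0],[0,0,0,0,0,0,0],[0,0,0,0,0,0,0],[0,0,0,0,0,0,0]]}' | python3 steer.py;echo '{"ticks": [[0,0,0,-0.02,0,0,0],[0,0,0,-0.05,0,0,0],[0,0,0,-0.08,0,0,0],[0,0,0,-0.11,0,0,0],[0,0,0,-0.11,0,0,0],[0,0,0,-0.11,0,0,0],[0,0,0,-0.11,0,0,0]]}' | python3 steer.py
python3 - <<'E'
from m import *
a=cap('scene');b=cap('side');s=r.sense();t=s['tcp_pos'];print(t)
z=t[2]
print(rodfit(a,b,t,.03,(z-.128,z-.1,z-.07,z-.04,z-.012)))
E
```

```text
time_s: 25.65
tcp_pos: [0.4317, -0.117, 0.1454]
ee_rot: [[-0.069, -0.998, 0.004], [-0.998, 0.069, 0.0], [-0.001, -0.004, -1.0]]
wrist_force: [-0.5, -0.1, 0.9]
gripper_width: 0.498
gripper_force: 0.0
time_s: 26.25
tcp_pos: [0.4306, -0.1177, 0.1452]
ee_rot: [[-0.071, -0.997, 0.003], [-0.997, 0.071, 0.001], [-0.001, -0.003, -1.0]]
wrist_force: [-0.4, -0.1, 1.3]
gripper_width: 0.194
gripper_force: 30.0
time_s: 26.95
tcp_pos: [0.4294, -0.1176, 0.2537]
ee_rot: [[-0.071, -0.997, 0.001], [-0.997, 0.071, 0.001], [-0.001, -0.001, -1.0]]
wrist_force: [0.4, 0.4, -0.9]
gripper_width: 0.195
gripper_force: 30.0
[ 0.4295 -0.1177  0.2536]
[[ 0.4277 -0.1186  0.1379]
 [ 0.4284 -0.1177  0.1656]
 [ 0.4282 -0.119   0.1965]
 [ 0.4301 -0.1185  0.2237]]
```

```bash
cat >> m.py <<'E'
def holes(a,b):
    for c,pts in((a,[(214.7,240.7),(229,240.3),(243.3,239.7)]),(b,[(331,264.3),(323,255),(315.7,246)])):
        g=cv2.cvtColor(c['pixels'],cv2.COLOR_RGB2GRAY).astype(float)
        for u,v in pts:
            for _ in range(3):
                ui,vi=int(round(u)),int(round(v));w=g[vi-4:vi+5,ui-5:ui+6];W=np.clip(np.median(w)-12-w,0,None)
                vv,uu=np.mgrid[vi-4:vi+5,ui-5:ui+6];u,v=(W*uu).sum()/W.sum(),(W*vv).sum()/W.sum()
            print((round(u,1),round(v,1)),ray(c,u,v,.08),ray(c,u,v,.078))
E
python3 - <<'E'
from m import *
a=cap('scene');b=cap('side');holes(a,b)
go([.6023,-.1408,.2537],175.9)
E
```

```text
(np.float64(214.7), np.float64(241.0)) [ 0.5934 -0.2417  0.08  ] [ 0.592  -0.2419  0.078 ]
(np.float64(229.0), np.float64(240.4)) [ 0.5966 -0.1917  0.08  ] [ 0.5952 -0.1918  0.078 ]
(np.float64(243.3), np.float64(239.9)) [ 0.6001 -0.1417  0.08  ] [ 0.5988 -0.1417  0.078 ]
(np.float64(334.0), np.float64(260.8)) [ 0.613  -0.2326  0.08  ] [ 0.6144 -0.2309  0.078 ]
(np.float64(323.0), np.float64(255.1)) [ 0.5971 -0.1922  0.08  ] [ 0.5984 -0.1904  0.078 ]
(np.float64(315.5), np.float64(246.0)) [ 0.6008 -0.1419  0.08  ] [ 0.6022 -0.1401  0.078 ]
d [ 0.0107 -0.1737  0.0005] rv [-0.0563  0.0426  0.0301] j [  5.7   2.8 -20.2  -0.  -67.   -9.7]
```

```bash
echo '{"ticks": [[0,0.004,-0.05,0,0,0,0],[0,0.007,-0.1,0,0,0,0],[0,0.009,-0.14,0,0,0,0],[0,0.0105,-0.165,0,0,0,0],[0,0.0105,-0.1735,0,0,0,0],[0,0.0105,-0.1735,0,0,0,0],[0,0.0105,-0.1735,0,0,0,0]]}' | python3 steer.py
python3 - <<'E'
from m import *
a=cap('scene');b=cap('side');s=r.sense();t=s['tcp_pos'];print(t)
z=t[2]
q=rodfit(a,b,t,.03,(z-.128,z-.1,z-.07,z-.04,z-.012));print(q);print('foot xy',q[0,:2]-[.6005,-.1418])
go([.6023,-.1408,.2537],175.9)
E
```

```text
time_s: 27.85
tcp_pos: [0.6015, -0.1404, 0.2551]
ee_rot: [[-0.071, -0.997, 0.002], [-0.997, 0.071, 0.001], [-0.001, -0.002, -1.0]]
wrist_force: [-0.5, -0.6, -1.5]
gripper_width: 0.195
gripper_force: 30.0
[ 0.6014 -0.1404  0.256 ]
[[ 0.6012 -0.1403  0.1395]
 [ 0.6021 -0.1415  0.168 ]
 [ 0.6026 -0.1398  0.1974]
 [    nan     nan     nan]]
foot xy [0.0007 0.0015]
d [ 0.0004 -0.0009  0.0023] rv [-0.1798  0.0632  0.0437] j [  1.8  20.1   2.3  -0.  -72.1  -5.9]
```

```bash
echo '{"ticks": [[0,0.001,0,0.02,0,0,0],[0,0.001,0,0.036,0,0,0],[0,0.001,0,0.046,0,0,0],[0,0.001,0,0.054,0,0,0],[0,0.001,0,0.064,0,0,0],[0,0.001,0,0.075,0,0,0],[0,0.001,0,0.075,0,0,0]]}' | python3 steer.py
```

```text
time_s: 28.65
tcp_pos: [0.6016, -0.1413, 0.1785]
ee_rot: [[-0.071, -0.997, -0.0], [-0.997, 0.071, 0.001], [-0.001, 0.001, -1.0]]
wrist_force: [0.7, -0.4, -1.1]
gripper_width: 0.193
gripper_force: 30.0
```

```bash
echo '{"ticks": [[0,0,0,0.012,0,0,0],[0,0,0,0.022,0,0,0],[0,0,0,0.03,0,0,0],[0,0,0,0.035,0,0,0],[0,0,0,0.035,0,0,0],[0,0,0,0.035,0,0,0]]}' | python3 steer.py; echo '{"ticks": [[0.4,0,0,0,0,0,0],[0.4,0,0,0,0,0,0],[0.4,0,0,0,0,0,0],[0.45,0,0,-0.03,0,0,0],[0.45,0,0,-0.07,0,0,0],[0.45,0,0,-0.12,0,0,0],[0.45,0,0,-0.12,0,0,0],[0.45,0,0,-0.12,0,0,0]]}' | python3 steer.py
python3 - <<'E'
from m import *
a=cap('scene');b=cap('side')
for n,c in(('a',a),('b',b)):
    P=cloud(c);m=(np.hypot(P[...,0]-.6005,P[...,1]+.1418)<.022)&(P[...,2]>.09)&(P[...,2]<.24);print(n,m.sum(),np.sort(P[...,2][m])[-5:])
go([.4228,-.173,.22],175.9)
E
```

```text
time_s: 29.25
tcp_pos: [0.6031, -0.1415, 0.1455]
ee_rot: [[-0.071, -0.997, 0.003], [-0.997, 0.071, 0.001], [-0.001, -0.003, -1.0]]
wrist_force: [-0.2, 0.0, -0.7]
gripper_width: 0.192
gripper_force: 30.0
time_s: 30.05
tcp_pos: [0.603, -0.1414, 0.2674]
ee_rot: [[-0.071, -0.997, 0.007], [-0.997, 0.071, 0.001], [-0.002, -0.007, -1.0]]
wrist_force: [-0.7, -0.0, -0.5]
gripper_width: 0.452
gripper_force: 0.0
a 59 [0.1753 0.1754 0.1756 0.1767 0.1767]
b 79 [0.1704 0.1708 0.1714 0.1717 0.1735]
d [0.0444 0.1762 0.0441] rv [-0.0572  0.0859  0.023 ] j [  1.7  19.9   3.3  -0.1 -73.3  -5.8]
```

```bash
echo '{"ticks": [[0.5,0.012,0.05,0,0,0,0],[0.5,0.025,0.1,0,0,0,0],[0.5,0.038,0.15,0,0,0,0],[0.5,0.0435,0.1745,0.02,0,0,0],[0.5,0.0435,0.1745,0.04,0,0,0],[0.5,0.0435,0.1745,0.04,0,0,0],[0.5,0.0435,0.1745,0.04,0,0,0],[0.5,0.0435,0.1745,0.04,0,0,0]]}' | python3 steer.py
python3 - <<'E'
from m import *
go([.4245,-.1722,.145],175.9)
E
```

```text
time_s: 30.95
tcp_pos: [0.4265, -0.1725, 0.2253]
ee_rot: [[-0.07, -0.998, 0.004], [-0.998, 0.07, 0.0], [-0.001, -0.004, -1.0]]
wrist_force: [1.0, -0.7, -0.4]
gripper_width: 0.498
gripper_force: 0.0
d [-0.0002  0.0023  0.0803] rv [-0.203   0.0321  0.0663] j [ -1.7   5.5 -21.4  -0.  -62.9  -2.3]
```

```bash
echo '{"ticks": [[0.5,0,0.002,0.04,0,0,0],[0.5,0,0.002,0.065,0,0,0],[0.5,0,0.002,0.08,0,0,0],[0.5,0,0.002,0.08,0,0,0],[0.5,0,0.002,0.08,0,0,0]]}' | python3 steer.py; echo '{"ticks": [[0.1,0,0,0,0,0,0],[0.1,0,0,0,0,0,0],[0,0,0,0,0,0,0],[0,0,0,0,0,0,0],[0,0,0,0,0,0,0],[0,0,0,0,0,0,0]]}' | python3 steer.py;echo '{"ticks": [[0,0,0,-0.02,0,0,0],[0,0,0,-0.05,0,0,0],[0,0,0,-0.08,0,0,0],[0,0,0,-0.11,0,0,0],[0,0,0,-0.11,0,0,0],[0,0,0,-0.11,0,0,0],[0,0,0,-0.11,0,0,0]]}' | python3 steer.py
python3 - <<'E'
from m import *
a=cap('scene');b=cap('side');s=r.sense();t=s['tcp_pos'];print(t)
z=t[2]
print(rodfit(a,b,t,.03,(z-.128,z-.1,z-.07,z-.04,z-.012)))
go([.5969+.001,-.192+.001,.254],175.9)
E
```

```text
time_s: 31.45
tcp_pos: [0.4248, -0.1724, 0.1455]
ee_rot: [[-0.07, -0.998, 0.004], [-0.998, 0.07, 0.0], [-0.0, -0.004, -1.0]]
wrist_force: [0.4, 0.3, -0.2]
gripper_width: 0.505
gripper_force: 0.0
time_s: 32.05
tcp_pos: [0.4239, -0.1724, 0.1452]
ee_rot: [[-0.071, -0.997, 0.004], [-0.997, 0.071, 0.001], [-0.001, -0.004, -1.0]]
wrist_force: [-0.1, 1.1, 1.6]
gripper_width: 0.195
gripper_force: 30.0
time_s: 32.75
tcp_pos: [0.4225, -0.1722, 0.2536]
ee_rot: [[-0.071, -0.997, 0.001], [-0.997, 0.071, 0.001], [-0.002, -0.0, -1.0]]
wrist_force: [0.4, -0.1, -0.5]
gripper_width: 0.191
gripper_force: 30.0
[ 0.4226 -0.1723  0.2536]
[[ 0.4218 -0.1737  0.1364]
 [ 0.422  -0.1732  0.1656]
 [ 0.4225 -0.1734  0.197 ]
 [ 0.4242 -0.1722  0.2233]]
d [ 0.0063 -0.1762 -0.0004] rv [-0.0099  0.0672  0.0296] j [ -1.7   4.  -18.9  -0.1 -67.1  -2.3]
```

```bash
echo '{"ticks": [[0,0.003,-0.05,0,0,0,0],[0,0.005,-0.1,0,0,0,0],[0,0.006,-0.14,0,0,0,0],[0,0.0065,-0.165,0,0,0,0],[0,0.0065,-0.176,0,0,0,0],[0,0.0065,-0.176,0,0,0,0],[0,0.0065,-0.176,0,0,0,0]]}' | python3 steer.py
python3 - <<'E'
from m import *
a=cap('scene');b=cap('side');s=r.sense();t=s['tcp_pos'];print(t)
z=t[2]
q=rodfit(a,b,t,.03,(z-.128,z-.1,z-.07,z-.04,z-.012));print(q);print('foot xy',q[0,:2]-[.5969,-.192])
E
```

```text
time_s: 33.55
tcp_pos: [0.5974, -0.1912, 0.2548]
ee_rot: [[-0.071, -0.997, 0.001], [-0.997, 0.071, 0.001], [-0.001, -0.001, -1.0]]
wrist_force: [-0.6, -0.2, -1.1]
gripper_width: 0.2
gripper_force: 30.0
[ 0.5973 -0.1913  0.2558]
[[ 0.5973 -0.1916  0.1391]
 [ 0.5979 -0.192   0.1684]
 [ 0.598  -0.1918  0.1983]
 [    nan     nan     nan]]
foot xy [0.0004 0.0004]
```

Aligned within 0.5 mm. Inserting.

```bash
echo '{"ticks": [[0,0,0,0.02,0,0,0],[0,0,0,0.036,0,0,0],[0,0,0,0.046,0,0,0],[0,0,0,0.054,0,0,0],[0,0,0,0.064,0,0,0],[0,0,0,0.075,0,0,0],[0,0,0,0.075,0,0,0]]}' | python3 steer.py; echo '{"ticks": [[0,0,0,0.012,0,0,0],[0,0,0,0.022,0,0,0],[0,0,0,0.03,0,0,0],[0,0,0,0.0355,0,0,0],[0,0,0,0.0355,0,0,0],[0,0,0,0.0355,0,0,0]]}' | python3 steer.py
```

```text
time_s: 34.35
tcp_pos: [0.5976, -0.191, 0.1785]
ee_rot: [[-0.071, -0.997, -0.0], [-0.997, 0.071, 0.002], [-0.002, 0.0, -1.0]]
wrist_force: [0.1, 0.0, -1.1]
gripper_width: 0.196
gripper_force: 30.0
time_s: 34.95
tcp_pos: [0.599, -0.1913, 0.145]
ee_rot: [[-0.071, -0.997, 0.003], [-0.997, 0.071, 0.001], [-0.001, -0.003, -1.0]]
wrist_force: [0.3, 0.7, 0.5]
gripper_width: 0.198
gripper_force: 30.0
```

```bash
echo '{"ticks": [[0.4,0,0,0,0,0,0],[0.4,0,0,0,0,0,0],[0.4,0,0,0,0,0,0],[0.45,0,0,-0.03,0,0,0],[0.45,0,0,-0.07,0,0,0],[0.45,0,0,-0.12,0,0,0],[0.45,0,0,-0.12,0,0,0],[0.45,0,0,-0.12,0,0,0]]}' | python3 steer.py; echo '{"ticks": [[0.5,0.012,0.05,0,0,0,0],[0.5,0.025,0.1,0,0,0,0],[0.5,0.042,0.15,0,0,0,0],[0.5,0.0487,0.177,0.02,0,0,0],[0.5,0.0487,0.177,0.04,0,0,0],[0.5,0.0487,0.177,0.04,0,0,0],[0.5,0.0487,0.177,0.04,0,0,0],[0.5,0.0487,0.177,0.04,0,0,0]]}' | python3 steer.py
python3 - <<'E'
from m import *
a=cap('scene');b=cap('side')
for n,c in(('a',a),('b',b)):
    P=cloud(c);m=(np.hypot(P[...,0]-.5969,P[...,1]+.192)<.022)&(P[...,2]>.09)&(P[...,2]<.2);print(n,m.sum(),np.sort(P[...,2][m])[-5:])
print(rodfit(a,b,(.4188,-.2284),.024,(.065,.09,.115,.14,.152,.18)))
go([.4200,-.2274,.145],175.9)
E
```

```text
time_s: 35.75
tcp_pos: [0.5989, -0.1913, 0.2669]
ee_rot: [[-0.071, -0.997, 0.007], [-0.997, 0.071, 0.001], [-0.001, -0.007, -1.0]]
wrist_force: [-1.4, -0.7, -1.2]
gripper_width: 0.449
gripper_force: 0.0
time_s: 36.55
tcp_pos: [0.4196, -0.2274, 0.2247]
ee_rot: [[-0.07, -0.998, 0.004], [-0.998, 0.07, 0.0], [-0.001, -0.004, -1.0]]
wrist_force: [-0.3, -0.2, 0.1]
gripper_width: 0.502
gripper_force: 0.0
a 63 [0.1758 0.1762 0.1771 0.1773 0.1784]
b 80 [0.1708 0.171  0.1715 0.1726 0.1728]
[[ 0.4188 -0.2279  0.0734]
 [ 0.4187 -0.228   0.0987]
 [ 0.4188 -0.229   0.1236]
 [ 0.4186 -0.227   0.1407]
 [ 0.4171 -0.2288  0.164 ]]
d [ 0.0001 -0.0001  0.0798] rv [-0.2236  0.041   0.0731] j [ -8.9   7.3 -19.4  -0.1 -63.1   4.9]
```

```bash
echo '{"ticks": [[0.5,0,0,0.04,0,0,0],[0.5,0,0,0.065,0,0,0],[0.5,0,0,0.08,0,0,0],[0.5,0,0,0.08,0,0,0],[0.5,0,0,0.08,0,0,0]]}' | python3 steer.py; echo '{"ticks": [[0.1,0,0,0,0,0,0],[0.1,0,0,0,0,0,0],[0,0,0,0,0,0,0],[0,0,0,0,0,0,0],[0,0,0,0,0,0,0],[0,0,0,0,0,0,0]]}' | python3 steer.py;echo '{"ticks": [[0,0,0,-0.02,0,0,0],[0,0,0,-0.05,0,0,0],[0,0,0,-0.08,0,0,0],[0,0,0,-0.11,0,0,0],[0,0,0,-0.11,0,0,0],[0,0,0,-0.11,0,0,0],[0,0,0,-0.11,0,0,0]]}' | python3 steer.py
python3 - <<'E'
from m import *
a=cap('scene');b=cap('side');s=r.sense();t=s['tcp_pos'];print(t)
z=t[2]
print(rodfit(a,b,t,.03,(z-.128,z-.1,z-.07,z-.04,z-.012)))
go([.5934+.001,-.242+.001,.254],175.9)
E
```

```text
time_s: 37.15
tcp_pos: [0.4197, -0.2275, 0.1449]
ee_rot: [[-0.07, -0.998, 0.004], [-0.998, 0.07, 0.0], [-0.0, -0.004, -1.0]]
wrist_force: [0.1, 0.5, -0.0]
gripper_width: 0.5
gripper_force: 0.0
time_s: 37.75
tcp_pos: [0.4189, -0.2274, 0.1446]
ee_rot: [[-0.071, -0.997, 0.004], [-0.997, 0.071, 0.001], [-0.001, -0.003, -1.0]]
wrist_force: [-0.5, 0.2, 1.4]
gripper_width: 0.201
gripper_force: 30.0
time_s: 38.45
tcp_pos: [0.4176, -0.227, 0.253]
ee_rot: [[-0.071, -0.997, 0.001], [-0.997, 0.071, 0.002], [-0.002, -0.0, -1.0]]
wrist_force: [-1.0, -0.3, -1.2]
gripper_width: 0.197
gripper_force: 30.0
[ 0.4177 -0.2272  0.253 ]
[[ 0.4163 -0.2277  0.1384]
 [ 0.4167 -0.2282  0.1671]
 [ 0.4176 -0.2278  0.1959]
 [ 0.4183 -0.2271  0.2222]]
d [ 0.0012 -0.1772 -0.001 ] rv [-0.0113  0.0862  0.0279] j [ -9.    6.  -16.7  -0.1 -67.3   4.9]
```

```bash
echo '{"ticks": [[0,0.001,-0.05,0,0,0,0],[0,0.001,-0.1,0,0,0,0],[0,0.001,-0.14,0,0,0,0],[0,0.0015,-0.165,0,0,0,0],[0,0.0015,-0.177,0,0,0,0],[0,0.0015,-0.177,0,0,0,0],[0,0.0015,-0.177,0,0,0,0]]}' | python3 steer.py
python3 - <<'E'
from m import *
a=cap('scene');b=cap('side');s=r.sense();t=s['tcp_pos'];print(t)
z=t[2]
q=rodfit(a,b,t,.03,(z-.128,z-.1,z-.07,z-.04,z-.012));print(q);print('foot xy',q[0,:2]-[.5934,-.242])
E
```

```text
time_s: 39.25
tcp_pos: [0.5942, -0.2413, 0.2535]
ee_rot: [[-0.071, -0.997, 0.0], [-0.997, 0.071, 0.001], [-0.001, -0.0, -1.0]]
wrist_force: [-0.6, 0.3, -1.0]
gripper_width: 0.195
gripper_force: 30.0
[ 0.5939 -0.2414  0.2547]
[[ 0.5945 -0.2413  0.1376]
 [ 0.5945 -0.2415  0.1655]
 [ 0.5943 -0.2418  0.196 ]
 [    nan     nan     nan]]
foot xy [0.0011 0.0007]
```

```bash
echo '{"ticks": [[0,0.0005,0.0008,0.02,0,0,0],[0,0.0005,0.0008,0.036,0,0,0],[0,0.0005,0.0008,0.046,0,0,0],[0,0.0005,0.0008,0.054,0,0,0],[0,0.0005,0.0008,0.064,0,0,0],[0,0.0005,0.0008,0.075,0,0,0],[0,0.0005,0.0008,0.075,0,0,0]]}' | python3 steer.py; echo '{"ticks": [[0,0,0,0.012,0,0,0],[0,0,0,0.022,0,0,0],[0,0,0,0.03,0,0,0],[0,0,0,0.034,0,0,0],[0,0,0,0.034,0,0,0],[0,0,0,0.034,0,0,0]]}' | python3 steer.py; echo '{"ticks": [[0.4,0,0,0,0,0,0],[0.4,0,0,0,0,0,0],[0.4,0,0,0,0,0,0],[0.5,0,0,-0.03,0,0,0],[0.5,0,0,-0.07,0,0,0],[0.5,0,0,-0.12,0,0,0],[0.5,0,0,-0.12,0,0,0],[0.5,0,0,-0.12,0,0,0]]}' | python3 steer.py
python3 - <<'E'
from m import *
a=cap('scene');b=cap('side')
for n,c in(('a',a),('b',b)):
    P=cloud(c);m=(np.hypot(P[...,0]-.5934,P[...,1]+.242)<.022)&(P[...,2]>.09)&(P[...,2]<.2);print(n,m.sum(),np.sort(P[...,2][m])[-5:])
    k=(np.hypot(P[...,0]-.55,P[...,1]+.311)<.03)&(P[...,2]>.155)&(P[...,2]<.2);print('knob',k.sum(),P[k].mean(0))
go([.546,-.309,.25],175.9)
E
```

```text
time_s: 40.05
tcp_pos: [0.5932, -0.2414, 0.1779]
ee_rot: [[-0.071, -0.997, -0.0], [-0.997, 0.071, 0.002], [-0.002, 0.0, -1.0]]
wrist_force: [-0.2, -0.2, -1.2]
gripper_width: 0.197
gripper_force: 30.0
time_s: 40.65
tcp_pos: [0.5946, -0.2419, 0.146]
ee_rot: [[-0.071, -0.997, 0.003], [-0.997, 0.071, 0.0], [-0.001, -0.003, -1.0]]
wrist_force: [0.1, -0.4, -0.1]
gripper_width: 0.195
gripper_force: 30.0
time_s: 41.45
tcp_pos: [0.5946, -0.2418, 0.2679]
ee_rot: [[-0.071, -0.997, 0.007], [-0.997, 0.071, 0.001], [-0.001, -0.007, -1.0]]
wrist_force: [1.1, 0.5, -0.9]
gripper_width: 0.499
gripper_force: 0.0
a 65 [0.1741 0.1744 0.1747 0.1751 0.1782]
knob 44 [ 0.5576 -0.31    0.1757]
b 67 [0.1709 0.1712 0.1712 0.1714 0.172 ]
knob 65 [ 0.5473 -0.3128  0.1753]
d [0.0707 0.0424 0.0145] rv [-0.0575  0.1056  0.0216] j [ -7.8  22.2   6.8  -0.1 -74.5   3.7]
```

```bash
echo '{"ticks": [[0.5,0.035,0.02,0,0,0,0],[0.5,0.07,0.0365,0,0,0,0],[0.5,0.0705,0.0365,0,0,0,0],[0.5,0.0705,0.0365,0.015,0,0,0],[0.5,0.0705,0.0365,0.015,0,0,0]]}' | python3 steer.py
python3 - <<'E'
from m import *
cap('scene','n.png');cap('side','o.png')
i=cv2.imread('pics/n.png')[170:310,170:420];j=cv2.imread('pics/o.png')[100:300,200:400]
o=np.zeros((600,780,3),np.uint8);i=cv2.resize(i,(500,280),interpolation=cv2.INTER_CUBIC);j=cv2.resize(j,(320,320),interpolation=cv2.INTER_CUBIC);o[:280,:500]=i;o[280:,:320]=j
cv2.imwrite('pics/no.png',o)
go([.552,-.311,.16],175.9)
E
```

```text
time_s: 42.05
tcp_pos: [0.5511, -0.3088, 0.247]
ee_rot: [[-0.072, -0.997, -0.003], [-0.997, 0.072, 0.004], [-0.004, 0.004, -1.0]]
wrist_force: [-0.5, -0.4, -1.1]
gripper_width: 0.501
gripper_force: 0.0
d [0.0019 0.0003 0.0894] rv [-0.0159  0.0795  0.0582] j [-14.7  21.9   4.2  -0.1 -72.3  10.6]
```

View pics/no.png

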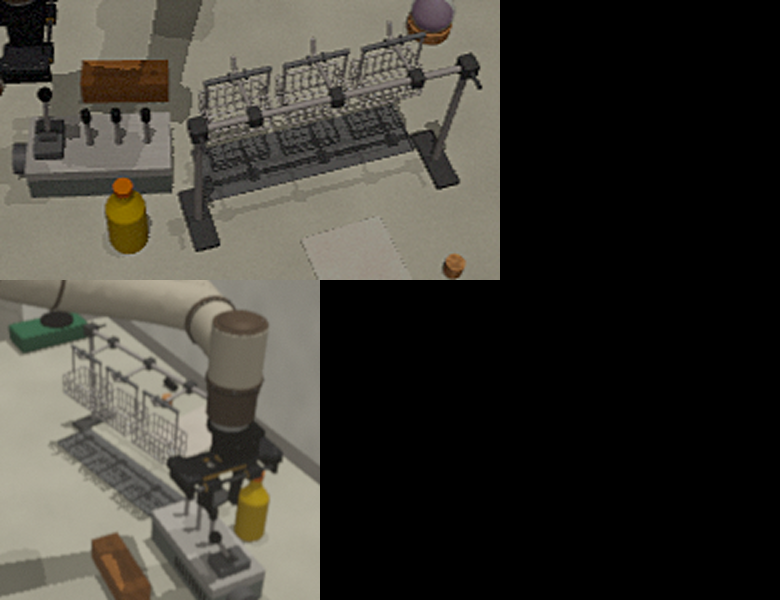

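All three baskets hang on their hooks (bars at (238,75), (315,62), (390,45)), three rods stand in the dryer (88–146,115), and the toggle is off at (45,95). Now I'll throw it back to on.

```bash
echo '{"ticks": [[0.5,0.002,0,0.05,0,0,0],[0.5,0.002,0,0.085,0,0,0],[0.5,0.002,0,0.085,0,0,0],[0.5,0.002,0,0.085,0,0,0]]}' | python3 steer.py; echo '{"ticks": [[0.5,0,-0.02,0,0,0,0],[0.5,0,-0.04,0,0,0,0],[0.5,0,-0.06,0,0,0,0],[0.5,0,-0.075,0,0,0,0],[0.5,0,-0.082,0,0,0,0],[0.5,0,-0.087,0,0,0,0],[0.5,0,-0.087,0,0,0,0]]}' | python3 steer.py;echo '{"ticks": [[0.5,0,-0.003,0.003,0,0,0],[0.5,0,-0.006,0.004,0,0,0],[0.5,0,-0.006,0.004,0,0,0]]}' | python3 steer.py
```

```text
time_s: 42.55
tcp_pos: [0.5536, -0.3117, 0.1665]
ee_rot: [[-0.07, -0.998, 0.003], [-0.998, 0.07, -0.001], [0.0, -0.003, -1.0]]
wrist_force: [0.3, -0.3, 1.1]
gripper_width: 0.5
gripper_force: 0.0
time_s: 43.25
tcp_pos: [0.6359, -0.3178, 0.1682]
ee_rot: [[-0.071, -0.997, -0.005], [-0.997, 0.071, 0.001], [-0.001, 0.005, -1.0]]
wrist_force: [-9.2, 1.7, 4.9]
gripper_width: 0.499
gripper_force: 4.7
time_s: 43.55
tcp_pos: [0.6363, -0.3187, 0.1657]
ee_rot: [[-0.072, -0.997, -0.017], [-0.997, 0.072, 0.002], [-0.001, 0.017, -1.0]]
wrist_force: [-21.0, 2.1, 13.2]
gripper_width: 0.504
gripper_force: 10.6
```

At the stop. I'll back off, lift out and check.

```bash
echo '{"ticks": [[0.5,0,0.008,-0.004,0,0,0],[0.5,0,0.012,-0.02,0,0,0],[0.5,0,0.012,-0.06,0,0,0],[0.5,0,0.012,-0.11,0,0,0],[0.5,0,0.012,-0.16,0,0,0],[0.5,0,0.012,-0.16,0,0,0],[0.5,0,0.012,-0.16,0,0,0]]}' | python3 steer.py
python3 - <<'E'
from m import *
a=cap('scene','p.png');b=cap('side','q.png')
for c in(a,b):
    P=cloud(c);k=(np.hypot(P[...,0]-.625,P[...,1]+.314)<.03)&(P[...,2]>.155)&(P[...,2]<.2);print('knob',k.sum(),P[k].mean(0))
i=cv2.imread('pics/p.png')[130:310,130:430];cv2.imwrite('pics/p2.png',cv2.resize(i,None,fx=2.5,fy=2.5,interpolation=cv2.INTER_CUBIC));print(r.sense()['wrist_force'])
E
```

```text
time_s: 44.25
tcp_pos: [0.6343, -0.3174, 0.3268]
ee_rot: [[-0.07, -0.997, 0.012], [-0.998, 0.07, -0.002], [0.001, -0.012, -1.0]]
wrist_force: [0.1, 0.2, -0.9]
gripper_width: 0.502
gripper_force: 0.0
knob 50 [ 0.6317 -0.3136  0.1803]
knob 65 [ 0.6222 -0.3186  0.1738]
[ 0.3573 -0.118  -0.3904]
```

View pics/p2.png

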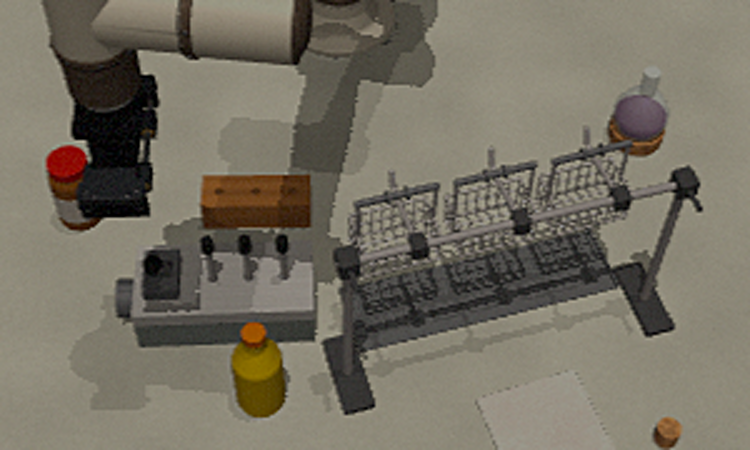

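The knob is back on the +x side (150,262), three rods are in the dryer, three baskets are hung, and the bystanders haven't moved.

```bash
python3 -c "
from station import r, capture
print(r.finish_job())"
```

```text
the job is handed in; nothing more can be done
None
```

I switched the dryer off, hung all three baskets on their own hooks, moved all three rods into the dryer's holes down to the floor, switched the toggle back on and handed the job in at about 44 s; no verdict came back.

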